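# Incubate the shelf swabs at the library's conservation desk

## Task

Start an incubation of the mould swabs: lift the blue cover off the incubator and stand it upright on the grey felt mat, then push every swab in the wooden caddy fully down into a well of its own in the metal block. Put the cover back over the block so that it sits level on the incubator's deck, then press the green start button all the way down and let it come out again. Leave the other things on the desk where they are.

Things in the scene. Friction and masses are not known exactly. Their poses are not given: they have to be found in the camera images.
- incubator: white dry-block incubator, fixed; origin on the table under the centre of the well block. Deck 40 mm high, from 155 mm in front (-x) to 85 mm behind the origin, 85 mm to either side. On it a square aluminium block, 90 x 90 mm along x and y, top 80 mm above the table, with five wells at (+-32, +-32) and (0, 0) mm. The cover stands on the deck around the block
- well0 (a point): centre of the mouth of a well, in the top face of the block (80 mm above the table); each well is 10.5 mm across, 60 mm deep, with a 2 mm chamfer; any swab may go in any well
- well1 (a point): centre of the mouth of a well, in the top face of the block (80 mm above the table); each well is 10.5 mm across, 60 mm deep, with a 2 mm chamfer; any swab may go in any well
- well2 (a point): centre of the mouth of a well, in the top face of the block (80 mm above the table); each well is 10.5 mm across, 60 mm deep, with a 2 mm chamfer; any swab may go in any well
- well3 (a point): centre of the mouth of a well, in the top face of the block (80 mm above the table); each well is 10.5 mm across, 60 mm deep, with a 2 mm chamfer; any swab may go in any well
- well4 (a point): centre of the mouth of a well, in the top face of the block (80 mm above the table); each well is 10.5 mm across, 60 mm deep, with a 2 mm chamfer; any swab may go in any well
- start (a joint): green spring push button (28 mm across) on the incubator's deck in front of the block, its value is how far it is down: 0 out, 0.006 m fully down; full travel takes 5 N; it springs back
- start_top (a point): centre of the top of the green start button, 120 mm in front (-x) of the block's centre
- cover: blue round loose cover, an upside-down cup 144 mm across, 84 mm tall, inside radius 68 mm and height 80 mm, with a black knob on top; 0.18 to 0.29 kg; origin at the centre of its lower rim, z up. It starts on the incubator, its rim on the deck (40 mm above the table) around the block. It clears the swabs only when they are fully home
- knob (a point): point on the cover's knob at which to grip it, 106 mm above the cover's rim and 22 mm above its flat top; the knob is round, 26 mm across, 36 mm tall (84 to 120 mm above the rim)
- mat: flat grey felt mat, 190 x 190 mm, 3 mm thick, fixed; origin at the centre of its underside; on the other side of the incubator from the caddy (left or right)
- caddy: loose light-wood block 210 x 56 x 70 mm (long along its x), 0.7 kg, with five holes in a row along its x at -84, -42, 0, 42, 84 mm; origin at the centre of its underside; the swabs stand in some of the holes
- swab0: sampling swab upright in the caddy, 15 g: white rod 8 mm across, 55 mm long, below an orange round handle 14 mm across, 36 mm tall; origin at the rod's lower tip, z up to the handle. In the caddy, and when home in a well, the handle's shoulder (55 mm above the tip) rests on the block's top and the handle stands 36 mm proud. Three to five swabs are present
- swab1: sampling swab upright in the caddy, 15 g: white rod 8 mm across, 55 mm long, below an orange round handle 14 mm across, 36 mm tall; origin at the rod's lower tip, z up to the handle. In the caddy, and when home in a well, the handle's shoulder (55 mm above the tip) rests on the block's top and the handle stands 36 mm proud. Three to five swabs are present
- swab2: sampling swab upright in the caddy, 15 g: white rod 8 mm across, 55 mm long, below an orange round handle 14 mm across, 36 mm tall; origin at the rod's lower tip, z up to the handle. In the caddy, and when home in a well, the handle's shoulder (55 mm above the tip) rests on the block's top and the handle stands 36 mm proud. Three to five swabs are present
- swab3: sampling swab upright in the caddy, 15 g: white rod 8 mm across, 55 mm long, below an orange round handle 14 mm across, 36 mm tall; origin at the rod's lower tip, z up to the handle. In the caddy, and when home in a well, the handle's shoulder (55 mm above the tip) rests on the block's top and the handle stands 36 mm proud. Three to five swabs are present
- swab4: sampling swab upright in the caddy, 15 g: white rod 8 mm across, 55 mm long, below an orange round handle 14 mm across, 36 mm tall; origin at the rod's lower tip, z up to the handle. In the caddy, and when home in a well, the handle's shoulder (55 mm above the tip) rests on the block's top and the handle stands 36 mm proud. Three to five swabs are present
- amber_bottle: bystander: closed amber bottle, 56 mm across, 130 mm tall, origin at the centre of its underside
- jar: bystander: closed jar, 64 mm across, 75 mm tall, origin at the centre of its underside
- brush: bystander: flat dusting brush lying on the left of the table, about 0.2 m long along its x
- tape: bystander: roll of paper tape lying flat, 80 mm across, 22 mm tall
- mug: bystander: white mug, 76 mm across, 90 mm tall, handle to its +y

How it is judged (in metres and radians):
On the way, in this order (a step that is already met when the one before it is completed fails the run):
1. the cover stands upright on the mat, let go (horizontal distance between cover and mat below 0.06 m and height (world z) of cover below 0.008 m and angle between cover's own z axis and vertical below 0.06 rad and linear speed of cover below 0.03 m/s and contact force between cover and the fingers below 0.1 N), for 0.2 s.
2. every swab is fully down in a well, with no finger on it (z of each of swab0, swab1, swab2, swab3, swab4 in the frame of incubator below 0.03 m and horizontal distance between each of swab0, swab1, swab2, swab3, swab4 and incubator below 0.055 m and angle between each of swab0, swab1, swab2, swab3, swab4's own z axis and vertical below 0.09 rad and contact force between each of swab0, swab1, swab2, swab3, swab4 and the fingers below 0.1 N), for 0.2 s.
3. the cover sits level on the deck over the block, let go (z of cover in the frame of incubator between 0.036 and 0.043 m and horizontal distance between cover and incubator below 0.009 m and angle between cover's own z axis and vertical below 0.04 rad and contact force between cover and the fingers below 0.1 N), for 0.2 s.
4. the start button is pressed down with the cover on (value of joint start above 0.0045 m and z of cover in the frame of incubator between 0.036 and 0.043 m and horizontal distance between cover and incubator below 0.009 m and angle between cover's own z axis and vertical below 0.04 rad), for 0.05 s.
At the end, for the whole second after the job is handed in: Each swab is home in a well (tip at most 30 mm above the table: within 5 mm of fully down; upright within 0.09 rad), the cover is at rest on the deck over the block (rim 36 to 43 mm up, within 9 mm of the block axis, level within 0.04 rad), and the button is out (z of each of swab0, swab1, swab2, swab3, swab4 in the frame of incubator below 0.03 m and horizontal distance between each of swab0, swab1, swab2, swab3, swab4 and incubator below 0.055 m and angle between each of swab0, swab1, swab2, swab3, swab4's own z axis and vertical below 0.09 rad and z of cover in the frame of incubator between 0.036 and 0.043 m and horizontal distance between cover and incubator below 0.009 m and angle between cover's own z axis and vertical below 0.04 rad and value of joint start below 0.0015 m and linear speed of cover below 0.03 m/s); the robot touches nothing.
It fails at once if a bystander (bottle, jar, brush, tape or mug) is shifted by more than 40 mm (distance of any of amber_bottle, jar, brush, tape, mug from where it was at the start of the episode above 0.04 m).
Of swab0, swab1, swab2, swab3, swab4 only 3 to 5 are there at a start; the rules pass over those that are not, and their reading is None.
At some moment in a run one of cover, caddy may be knocked a few centimetres aside while the robot is not near it.
It also fails if it takes over 210 s, if anything falls off the work surface, if the arm or the gripper's body presses on something with over 40 N, if the wrist force passes 120 N, or if a joint passes its speed limit or range.

## Robot

A 6-joint arm with a two-finger parallel gripper is mounted at the origin on the work surface. World frame = base frame: x ahead of the robot, y to its left, z up, the work surface at z = 0. Lengths are in mm, angles in rad, forces in N, time in s.
With the tool pointing down it reaches from about 300 to 775 mm from the base axis. Payload 14.6 kg.
Tool frame: the origin (TCP) lies midway between the tips of the shut fingers; the grasp point (between the pads) lies 19 mm behind it (manip.grasp_offset is the distance from the TCP to the grasp point, in mm); z points along the fingers, y is the line along which they close (so a half turn about z gives the same grasp; the last joint's range is limited). The gripper opens to 94 mm and grips with 3 to 60 N. Pads are 16 mm wide; open, the fingers measure 119 mm over their backs; the gripper's body (75 mm by 177 mm) begins 78 mm behind the grasp point.
Start: joints at [-1.295, 0.3, 1.521, -0, 1.321, -0.067], TCP at [184.862, -517.991, 170.546] pointing down, gripper open.
Joint ranges: [-3.03, 3.03], [-0.79, 2.21], [0.23, 2.52], [-1.04, 4.18], [0, 3.07], [-2.55, 2.55]. Speed limits (rad/s): [2.22, 2.22, 2.57, 3.14, 3.14, 3.14].

## Interface

Orientations are given as [roll, pitch, yaw] about the fixed x, y, z axes, in that order (R = Rz(yaw) Ry(pitch) Rx(roll)).
In Python, from cell import manip, viewer gives the robot as it stands. The module is installed in compiled form; this text tells all that it offers.
- The arm moves only by the tool move_arm, never from a script. Its argument "moves" is a list of rows, each a list of 4 numbers: the shift along the tool's x, y, z in m, then the turn about the tool's z in rad. A call has 1 to 12 rows; each row is the pose to reach, as a shift and turn from the pose commanded when the call began, along the tool's axes at that moment; what a row does not reach only later rows make up. A row lasts 1/10 s, in which the tool goes at most 50 mm and 8.59 degrees, less where a joint would pass 70% of its speed; a pose out of reach is approached as far as the arm can. A call with a gripper value outside its range is refused whole. "jaw" is the finger opening in m, from 0 to 0.094, set as the call begins (left out, the last holds). The fingers move at their own pace and stop on an object; "squeeze" is the grip in N (left out, the last holds). Time passes only in rows, so rows that repeat a pose let the fingers close. It gives the time, the measured TCP pose, the force, the opening and the grip force at its end, in the units of the state.
- manip.read_state(): the state, without advancing time (a new reading comes with each control period).
- viewer.camera(name): name is "scene" or "top" or "wrist"; returns a dict with "frame" (420x560x3 uint8, blue, green, red), "z_map" (420x560 float32, mm along the optical axis (not along the pixel's ray), 0 where there is no reading), "fx", "fy", "cx", "cy" (pixels), "origin" and "orientation" of the camera in the world. Camera axes: x right, y down, z forward; pixel columns grow to the right and rows downward; lengths in mm; the calibration is good to about 2 mm. A picture is of the moment at which its call begins.
- manip.sign_off(): hands the job in; it is judged then, once.
The state is a dict: "clock": time; "joints": joint angles; "qd": joint speeds; "effort": joint torques, N m; "eef_pos": TCP position; "eef_rot": TCP orientation; "wrist_force": force on the tool from outside, world axes, zero at the start; "moment": the same for the moment, N m; "finger_gap": finger opening in mm; "finger_force": force on a finger pad.
Only numpy, scipy, OpenCV 4.12 (cv2) and the standard library are available. Lean on these libraries where they do the work, as an engineer would, in place of code of your own. Each camera call takes 0.05 s, during which the arm holds its last target. There are 200 camera calls.

## Working session

There is one attempt and no reset: what is moved stays moved. The work goes in short steps, Python scripts to look and compute and a tool call to move; the robot and the scene stay as the last step left them, time stands still between calls to the robot, and variables do not carry over. Pictures are saved under pics/ and viewed, at most 14 in all, crops included, and the job is handed in when it is done.

Besides the shell and the picture viewer there is one more tool, called in YAML: its name, and indented under it one key for each argument. move_arm: Moves the arm, as the interface text tells. Its arguments: {"type":"object","properties":{"moves":{"type":"array"},"jaw":{"type":"number"},"squeeze":{"type":"number"}},"required":["moves"]}

```bash
mkdir -p pics; cat > h.py <<'E'
import numpy as np, cv2
from cell import manip, viewer
from scipy.spatial.transform import Rotation as R
def rot(o):
    o=np.array(o,float)
    if o.shape==(3,3): return o
    return R.from_euler('xyz',o).as_matrix() if o.size==3 else R.from_quat(o).as_matrix()
def cloud(c):
    z=c['z_map'].astype(float); v,u=np.mgrid[:z.shape[0],:z.shape[1]]
    p=np.stack([(u-c['cx'])/c['fx']*z,(v-c['cy'])/c['fy']*z,z],-1)
    w=p@rot(c['orientation']).T+np.array(c['origin']); w[z==0]=np.nan; return w
def hsv(c): return cv2.cvtColor(c['frame'],cv2.COLOR_BGR2HSV)
E
python3 - <<'E'
from h import *
s=manip.read_state(); print(s)
ims=[]
for n in ['scene','top']:
    c=viewer.camera(n); np.savez(n+'.npz',**{k:np.array(v) for k,v in c.items()}); cv2.imwrite(f'pics/{n}0.png',c['frame'])
    print(n,c['origin'],c['orientation'],c['fx'],c['cx'],c['cy'])
E
```

```text
{'clock': 0.0, 'joints': array([-1.29460709e+00,  3.00454770e-01,  1.52161354e+00, -4.03978985e-05,
        1.32072656e+00, -6.65652424e-02]), 'qd': array([-9.86493838e-05, -2.00346317e-03, -2.89013653e-04, -1.35345420e-03,
        1.29796302e-03, -1.37906455e-03]), 'effort': array([ 1.08571785e-03, -5.31812489e+01, -3.52735698e+01,  7.09031126e-02,
        2.44477938e-02, -1.05477916e-04]), 'eef_pos': array([ 184.76019293, -517.69174836,  169.98159225]), 'eef_rot': array([-3.14039049e+00, -4.09243770e-05,  3.42764474e-01]), 'wrist_force': array([-0.35514523, -0.19845647, -0.45344608]), 'moment': array([ 0.07739257,  0.03628678, -0.01665345]), 'finger_force': 0.0, 'finger_gap': 93.90777777879771}
scene [1189.13061951 -654.80469428  791.01762888] [-2.19683644 -0.01029794  0.70757608] 385.6091411967546 282.240919889562 206.2678382131661
top [ 419.20207635   73.37519776 1348.75094951] [-3.00170864  0.00455861 -1.55700109] 543.9315794100639 276.48744052304426 212.42006293158715
```

View pics/scene0.png

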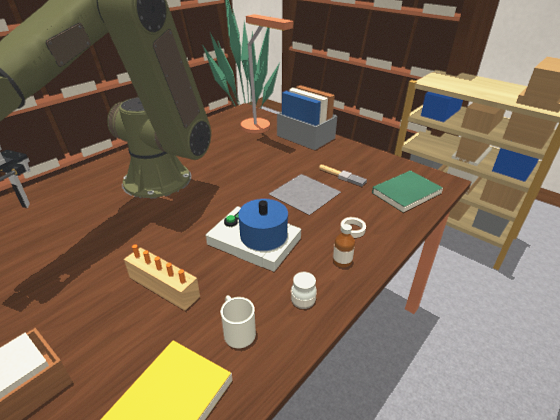

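View pics/top0.png

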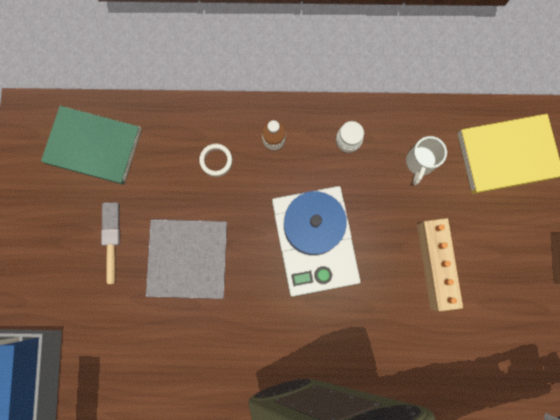

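The top view shows the cover at (315,222), the button at (323,275), the mat at (187,258) and the caddy at (442,265) with five orange swabs. The bystanders are well clear.

```bash
cat >> h.py <<'E'
def ray(c,u,v,z):
    d=rot(c['orientation'])@np.array([(u-c['cx'])/c['fx'],(v-c['cy'])/c['fy'],1]); o=np.array(c['origin'])
    return o+d*(z-o[2])/d[2]
def blobs(m,amin=12):
    n,l,st,ce=cv2.connectedComponentsWithStats(m.astype(np.uint8)); return [(l==i) for i in range(1,n) if st[i,4]>=amin]
def masks(c):
    H=hsv(c); h,s,v=H[...,0],H[...,1],H[...,2]; w=cloud(c); z=w[...,2]
    return w,dict(swab=(h<14)&(s>185)&(v>120)&(z>60),cover=(h>100)&(h<125)&(s>120)&(z>20)&(w[...,0]>250)&(w[...,0]<750),green=(h>50)&(h<85)&(s>110)&(z>30)&(z<70)&(w[...,0]<600),knob=(v<60)&(z>50)&(w[...,0]>250)&(w[...,0]<750))
E
python3 - <<'E'
from h import *
for n in ['top','scene']:
    c=dict(np.load(n+'.npz')); w,M=masks(c)
    for k,m in M.items():
        for b in blobs(m):
            p=w[b]; v,u=np.nonzero(b); zt=np.nanpercentile(p[:,2],90); t=p[p[:,2]>zt-8]
            print(n,k,b.sum(),'uv',u.mean().round(),v.mean().round(),'med',np.nanmedian(p,0).round(1),'ztop',zt.round(1),'topmean',t.mean(0).round(1),'mid',((t.min(0)+t.max(0))/2).round(1))
c=dict(np.load('top.npz')); w=cloud(c)
def rect(m,nm,z):
    b=max(blobs(m),key=lambda b:b.sum()); v,u=np.nonzero(b); P=np.array([ray(c,a,d,z)[:2] for a,d in zip(u,v)],np.float32); print(nm,b.sum(),cv2.minAreaRect(P),np.median(w[b][:,2]))
H=hsv(c); U=np.arange(560)[None]; V=np.arange(420)[:,None]
rect((H[...,1]<60)&(w[...,2]<15)&(U>130)&(U<240)&(V>210)&(V<305),'mat',3)
rect((w[...,2]>28)&(w[...,2]<50)&(U>260)&(U<370)&(V>170)&(V<305),'deck',40)
rect((w[...,2]>62)&(U>410)&(U<470)&(V>210)&(V<320),'caddytop',70)
rect((w[...,2]>115)&(U>270)&(U<360)&(V>170)&(V<270),'covtop',124)
E
```

```text
top cover 346 uv 320.0 201.0 med [619.1 -19.6 124.9] ztop 127.8 topmean [618.1 -16.2 125. ] mid [613.5 -16.3 125.4]
top cover 14 uv 298.0 199.0 med [623.   33.9 124.4] ztop 128.0 topmean [623.  33. 125.] mid [623.3  32.7 125.1]
top cover 18 uv 294.0 207.0 med [605.6  42.8 126. ] ztop 127.8 topmean [605.3  42.7 125.5] mid [605.2  42.9 125.9]
top cover 12 uv 313.0 209.0 med [601.5  -1.9 124.2] ztop 128.0 topmean [601.2  -1.4 124.6] mid [600.4  -1.7 125. ]
top cover 853 uv 17.0 355.0 med [275.3 617.7 186.8] ztop 208.0 topmean [274.9 628.9 206.4] mid [274.6 629.6 206.7]
top knob 25 uv 346.0 397.0 med [250.7 -35.4 447.9] ztop 468.0 topmean [250.5 -33.6 470.8] mid [250.6 -34.1 472.4]
top knob 174 uv 360.0 403.0 med [254.  -48.  518.7] ztop 542.1 topmean [254.1 -47.8 541.9] mid [255.2 -50.8 543.2]
top knob 826 uv 391.0 413.0 med [264.7 -73.5 620.9] ztop 652.7 topmean [267.  -84.  654.1] mid [266.6 -82.3 656.5]
scene swab 18 uv 351.0 239.0 med [810.9  92.4  95.5] ztop 101.8 topmean [808.5  87.9  98.5] mid [808.3  88.4  99.9]
scene swab 44 uv 136.0 251.0 med [ 405.3 -326.2   92.5] ztop 103.0 
[... 1346 characters left out ...]
opmean [ 351.6 1676.1  373.8] mid [ 361.6 1651.4  380.9]
scene knob 102 uv 263.0 207.0 med [577.2 -15.8 148.1] ztop 159.0 topmean [574.6 -11.6 157.2] mid [573.5  -9.6 155.8]
mat 5978 ((491.6694030761719, 303.534912109375), (192.89364624023438, 191.69760131835938), 89.10989379882812) 3.6959696391888883
deck 3299 ((536.3880004882812, -13.056358337402344), (240.975341796875, 170.16603088378906), 11.60415267944336) 40.680436868345396
caddytop 2219 ((482.40478515625, -307.9770812988281), (209.7550811767578, 59.02877426147461), 7.850767135620117) 70.72214850879095
covtop 3109 ((571.3367919921875, -6.3535308837890625), (141.66183471679688, 140.72445678710938), 0.6800856590270996) 124.76848314199788
```

```bash
cat >> h.py <<'E'
def go(x,y,z,yaw=None):
    s=manip.read_state(); r=rot(s['eef_rot']); d=r.T@(np.array([x,y,z])-s['eef_pos'])/1000
    cur=np.arctan2(r[1,0],r[0,0]); t=0 if yaw is None else -(yaw-cur)
    print('shift',d.round(4),'turn',round(t,4),'at',s['eef_pos'].round(1),'yaw',round(cur,3),'t',round(s['clock'],1))
E
python3 - <<'E'
from h import *
go(571,-6.2,210,.2)
c=dict(np.load('top.npz')); w=cloud(c); U=np.arange(560)[None]; V=np.arange(420)[:,None]; H=hsv(c)
m=(w[...,2]>62)&(w[...,2]<76)&(U>410)&(U<470)&(V>210)&(V<320)
b=max(blobs(m),key=lambda b:b.sum()); v,u=np.nonzero(b); print(cv2.minAreaRect(np.array([ray(c,a,d,70)[:2] for a,d in zip(u,v)],np.float32)))
roi=(U>430)&(U<465)&(V>215)&(V<310)
for b in blobs((H[...,0]<16)&(H[...,1]>190)&(w[...,2]>85)&roi,6): v,u=np.nonzero(b); print(b.sum(),ray(c,u.mean(),v.mean(),104).round(1),w[b].mean(0).round(1))
E
```

```text
shift [ 0.5357 -0.352  -0.0396] turn 0.1428 at [ 184.8 -517.8  170.1] yaw 0.343 t 0.1
((482.40478515625, -307.9770812988281), (209.7550811767578, 59.02877426147461), 7.850767135620117)
```

move_arm:
  moves:
    - [0.0,0.0,-0.04,0.0]
    - [0.536,-0.352,-0.04,0.143]
    - [0.536,-0.352,-0.04,0.143]
    - [0.536,-0.352,-0.04,0.143]
    - [0.536,-0.352,-0.04,0.143]
    - [0.536,-0.352,-0.04,0.143]
    - [0.536,-0.352,-0.04,0.143]
    - [0.536,-0.352,-0.04,0.143]
    - [0.536,-0.352,-0.04,0.143]
    - [0.536,-0.352,-0.04,0.143]
    - [0.536,-0.352,-0.04,0.143]
    - [0.536,-0.352,-0.04,0.143]
  jaw: 0.06

```text
clock: 1.3
eef_pos: [517.2, -77.1, 210.4]
eef_rot: [-3.142, 0.0, 0.2]
wrist_force: [0.2, -0.6, -0.1]
finger_gap: 59.9
finger_force: 0.0
```

move_arm:
  moves:
    - [0.0,0.0,0.0,0.0]

```text
clock: 1.4
eef_pos: [518.2, -74.9, 209.8]
eef_rot: [-3.14, 0.001, 0.205]
wrist_force: [0.1, -0.0, -0.2]
finger_gap: 60.0
finger_force: 0.0
```

```bash
python3 - <<'E'
from h import *
go(571,-6.2,210,.2); go(571,-6.2,127,.2)
for n in ['top','wrist']:
    c=viewer.camera(n); np.savez(n+'1.npz',**{k:np.array(v) for k,v in c.items()})
cv2.imwrite('pics/wrist1.png',c['frame'])
w=cloud(c); m=(w[...,2]>140)&(w[...,2]<165); print(c['origin'],c['orientation'],c['fx'])
for b in blobs(m,30): print(b.sum(),((w[b].min(0)+w[b].max(0))/2).round(1),np.ptp(w[b],0).round(1))
E
```

```text
shift [ 0.0657 -0.0565 -0.0002] turn 0.0047 at [518.2 -74.9 209.8] yaw 0.205 t 1.4
shift [ 0.0657 -0.0565  0.0828] turn 0.0047 at [518.2 -74.9 209.8] yaw 0.205 t 1.4
[582.57072181 -63.14352049 423.75630578] [ 2.90424702e+00  8.77683913e-04 -1.36738016e+00] 359.6901758882659
1121 [568.   -7.7 151. ] [25.4 25.5 21.7]
```

View pics/wrist1.png

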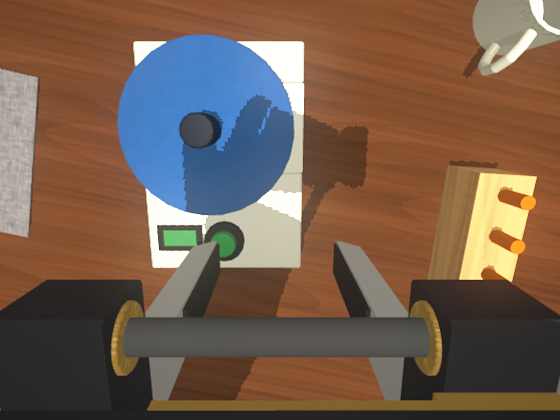

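The wrist view shows the knob at (200,130) and the button at (224,243). Its depth reading puts the knob at (568,-7.7), which agrees with the top view within 3 mm.

```bash
python3 - <<'E'
from h import *
go(569.3,-7,127,.2)
E
```

```text
shift [ 0.0663 -0.0593  0.0829] turn 0.0018 at [516.3 -78.4 210. ] yaw 0.202 t 1.5
```

move_arm:
  moves:
    - [0.04,-0.03,0.0,0.0]
    - [0.066,-0.059,0.0,0.0]
    - [0.066,-0.059,0.0,0.0]
    - [0.066,-0.059,0.0,0.0]
    - [0.066,-0.059,0.0,0.0]

```text
clock: 2.0
eef_pos: [568.8, -9.8, 210.7]
eef_rot: [3.141, 0.0, 0.198]
wrist_force: [0.0, 0.5, 0.2]
finger_gap: 59.7
finger_force: 0.0
```

```bash
python3 - <<'E'
from h import *
go(569.3,-7,127,.2)
E
```

```text
shift [ 0.0011 -0.0026  0.0837] turn -0.0019 at [568.8  -9.8 210.7] yaw 0.198 t 2.0
```

move_arm:
  moves:
    - [0.001,-0.003,0.03,0.0]
    - [0.001,-0.003,0.06,0.0]
    - [0.001,-0.003,0.075,0.0]
    - [0.001,-0.003,0.082,0.0]
    - [0.001,-0.003,0.082,0.0]
    - [0.001,-0.003,0.082,0.0]

```text
clock: 2.6
eef_pos: [570.1, -5.6, 129.7]
eef_rot: [3.141, -0.001, 0.199]
wrist_force: [0.2, 0.3, 0.7]
finger_gap: 59.9
finger_force: 0.0
```

move_arm:
  moves:
    - [0,0,0,0]
    - [0,0,0,0]
    - [0,0,0,0]
    - [0,0,0,0]
    - [0,0,0,0]
    - [0,0,0,0]
    - [0,0,0,0]
    - [0,0,0,0]
  jaw: 0.0
  squeeze: 30

```text
clock: 3.4
eef_pos: [569.7, -5.1, 128.5]
eef_rot: [-3.142, 0.0, 0.2]
wrist_force: [-0.2, -0.2, 0.4]
finger_gap: 1.5
finger_force: 0.0
```

move_arm:
  moves:
    - [0,0,-0.01,0]
    - [0,0,-0.02,0]
    - [0,0,-0.04,0]
    - [0,0,-0.07,0]
    - [0,0,-0.1,0]
    - [0,0,-0.12,0]
    - [0,0,-0.13,0]
    - [0,0,-0.13,0]
    - [0,0,-0.13,0]

```text
clock: 4.3
eef_pos: [569.5, -5.0, 257.7]
eef_rot: [-3.141, 0.001, 0.2]
wrist_force: [-0.0, 0.4, 0.3]
finger_gap: 0.3
finger_force: 0.0
```

```bash
python3 - <<'E'
from h import *
go(491.5,303,230,.2); go(491.5,303,92,.2)
c=viewer.camera('wrist'); w=cloud(c); cv2.imwrite('pics/w2.png',c['frame'])
np.savez('wrist2.npz',**{k:np.array(v) for k,v in c.items()})
E
```

```text
shift [-0.0153 -0.3174  0.0278] turn -0.0002 at [569.5  -5.  257.7] yaw 0.2 t 4.3
shift [-0.0151 -0.3173  0.1658] turn -0.0002 at [569.5  -5.  257.7] yaw 0.2 t 4.3
```

```bash
python3 - <<'E'
from h import *
c=viewer.camera('top'); np.savez('top2.npz',**{k:np.array(v) for k,v in c.items()})
a=cv2.imread('pics/w2.png'); cv2.imwrite('pics/both2.png',cv2.resize(np.hstack([a,c['frame']]),(800,300),interpolation=cv2.INTER_AREA))
E
```

```text
(no output)
```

View pics/both2.png

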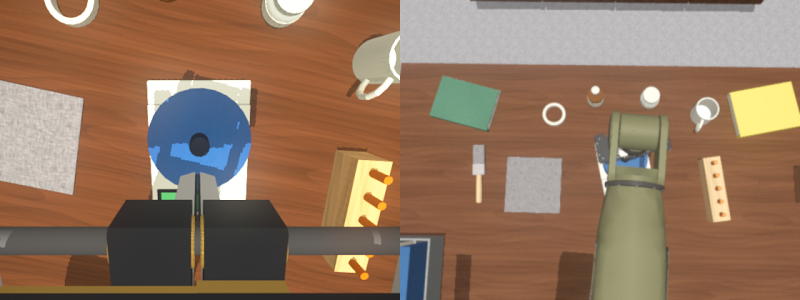

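The cover is still on the deck, with its knob at about (280,203) in full-resolution pixels. The fingers closed without catching it, so I'll measure the knob again.

```bash
cat >> h.py <<'E'
def load(f): return dict(np.load(f))
def knob(c,z0,z1,near):
    w=cloud(c); m=(w[...,2]>z0)&(w[...,2]<z1)&(np.hypot(w[...,0]-near[0],w[...,1]-near[1])<60)
    for b in blobs(m,20): 
        v,u=np.nonzero(b); print(b.sum(),'mid',((w[b].min(0)+w[b].max(0))/2).round(1),'ext',np.ptp(w[b],0).round(1),'uv',u.mean().round(1),v.mean().round(1),c['frame'][b].mean(0).round())
E
python3 - <<'E'
from h import *
for f in ['wrist1','wrist2']:
    c=load(f+'.npz'); print(f,c['origin'],c['orientation']); knob(c,152,170,(580,-6))
    w=cloud(c); m=masks(c)[1]['cover']
    for b in blobs(m,300):
        p=w[b]; p=p[abs(p[:,2]-124)<6]; print('cov',((p.min(0)+p.max(0))/2).round(1),np.ptp(p,0).round(1))
    m=(abs(w[...,2]-41)<3)
    b=max(blobs(m),key=lambda b:b.sum()); print('deck',cv2.minAreaRect(w[b][:,:2].astype(np.float32)))
c=load('scene.npz'); knob(c,152,170,(580,-6))
E
```

```text
wrist1 [582.57072181 -63.14352049 423.75630578] [ 2.90424702e+00  8.77683913e-04 -1.36738016e+00]
1047 mid [567.9  -7.7 157. ] ext [25.2 25.5  9.8] uv 197.4 130.3 [81. 70. 66.]
cov [568.4  -7.2 125.3] [141.6 141.8   8.7]
deck ((533.857421875, -14.951210021972656), (237.79348754882812, 169.30393981933594), 11.547140121459961)
wrist2 [635.04199429   8.64078324 471.70308915] [ 2.90440823e+00  5.56116996e-04 -1.37125400e+00]
651 mid [567.8  -7.5 157.4] ext [25.6 24.9 10.4] uv 279.3 205.1 [70. 58. 52.]
cov [569.7  -7.3 124.8] [138.5 141.2   7. ]
deck ((614.6404418945312, 2.1845626831054688), (73.38868713378906, 170.221923828125), 11.83110237121582)
48 mid [573.1  -9.6 156.4] ext [23.6 25.9  8.2] uv 263.0 203.4 [49. 45. 43.]
```

```bash
python3 - <<'E'
from h import *
print(manip.grasp_offset, manip.read_state())
def proj(c,p):
    q=rot(c['orientation']).T@(np.array(p)-c['origin']); return (q[:2]/q[2]*c['fx']+[c['cx'],c['cy']]).round(1),q[2].round(1)
for f,p in [('wrist1',[518.2,-74.9,209.8]),('wrist2',[569.5,-5,257.7])]:
    c=load(f+'.npz'); print(f,proj(c,p),proj(c,np.add(p,[0,0,50])))
    q=cloud(c); z=c['z_map']; print([ (v,z[v,277].round(),q[v,277].round()) for v in range(200,300,8)])
E
```

```text
18.8 {'clock': 4.4, 'joints': array([-7.31623786e-02,  2.96652872e-01,  1.32594232e+00,  1.15413679e-05,
        1.52094611e+00,  1.29780885e+00]), 'qd': array([ 4.59306532e-05, -1.26113356e-04, -3.58825078e-03,  9.41023231e-05,
        2.13163031e-03,  4.48371031e-04]), 'effort': array([ 1.37131935e-02, -5.54482484e+01, -3.74993777e+01,  3.57401767e-02,
       -6.30918844e-02, -7.88398825e-05]), 'eef_pos': array([569.34492346,  -5.02740504, 257.32187385]), 'eef_rot': array([-3.14105618e+00,  1.87338007e-03,  1.99825013e-01]), 'wrist_force': array([ 0.50471204,  0.26971425, -0.20299032]), 'moment': array([-0.02097036, -0.0038752 , -0.01870141]), 'finger_force': 0.0, 'finger_gap': 0.5429468261314538}
wrist1 (array([274. , 234.4]), np.float64(223.3)) (array([273.4, 264.5]), np.float64(174.7))
[(200, np.float32(390.0), array([506., -80.,  41.])), (208, np.float32(393.0), array([497., -81.,  40.])), (216, np.float32(394.0), array([489., -83.,  42.])), (224, np.float32(397.0), array([480., -85.,  41.])), (232, np.float32(401.0), array([470., -87.,  39.])), (240, np.float32(404.0), array([
[... 481 characters left out ...]
float64(175.1))
[(200, np.float32(319.0), array([573.,  -5., 159.])), (208, np.float32(320.0), array([566.,  -6., 159.])), (216, np.float32(320.0), array([559.,  -7., 161.])), (224, np.float32(362.0), array([541., -11., 123.])), (232, np.float32(0.0), array([nan, nan, nan])), (240, np.float32(364.0), array([525., -14., 125.])), (248, np.float32(183.0), array([576.,  -4., 298.])), (256, np.float32(172.0), array([576.,  -4., 310.])), (264, np.float32(164.0), array([575.,  -4., 318.])), (272, np.float32(164.0), array([572.,  -4., 319.])), (280, np.float32(164.0), array([568.,  -5., 320.])), (288, np.float32(163.0), array([565.,  -6., 321.])), (296, np.float32(164.0), array([561.,  -7., 321.]))]
```

```bash
python3 - <<'E'
from h import *
for f in ['wrist1','wrist2']:
    c=load(f+'.npz'); w=cloud(c); m=(c['z_map']>100)&(c['z_map']<250)&(w[...,2]>200)
    print(f); 
    for v in range(236,330,6):
        u=np.nonzero(m[v])[0]
        if len(u): print(v,u.min(),u.max(),len(u),[tuple(w[v,k].round()) for k in (u[0],u[len(u)//2],u[-1])])
E
```

```text
wrist1
242 211 342 12 [(np.float64(519.0), np.float64(-42.0), np.float64(246.0)), (np.float64(531.0), np.float64(-106.0), np.float64(245.0)), (np.float64(532.0), np.float64(-108.0), np.float64(246.0))]
248 192 361 56 [(np.float64(517.0), np.float64(-34.0), np.float64(255.0)), (np.float64(529.0), np.float64(-105.0), np.float64(247.0)), (np.float64(534.0), np.float64(-116.0), np.float64(255.0))]
254 188 365 63 [(np.float64(517.0), np.float64(-34.0), np.float64(264.0)), (np.float64(525.0), np.float64(-106.0), np.float64(246.0)), (np.float64(534.0), np.float64(-116.0), np.float64(264.0))]
260 184 369 72 [(np.float64(517.0), np.float64(-34.0), np.float64(272.0)), (np.float64(522.0), np.float64(-106.0), np.float64(248.0)), (np.float64(534.0), np.float64(-116.0), np.float64(272.0))]
266 179 374 84 [(np.float64(517.0), np.float64(-34.0), np.float64(279.0)), (np.float64(518.0), np.float64(-107.0), np.float64(245.0)), (np.float64(534.0), np.float64(-116.0), np.float64(279.0))]
272 175 378 92 [(np.float64(517.0), np.float64(-34.0), np.float64(286.0)), (np.float64(515.0), np.float64(-108.0), np.
[... 3220 characters left out ...]
.float64(354.0)), (np.float64(561.0), np.float64(-7.0), np.float64(321.0)), (np.float64(578.0), np.float64(-5.0), np.float64(355.0))]
302 273 280 6 [(np.float64(576.0), np.float64(-2.0), np.float64(356.0)), (np.float64(576.0), np.float64(-4.0), np.float64(356.0)), (np.float64(577.0), np.float64(-4.0), np.float64(357.0))]
308 273 280 6 [(np.float64(576.0), np.float64(-2.0), np.float64(361.0)), (np.float64(576.0), np.float64(-4.0), np.float64(360.0)), (np.float64(577.0), np.float64(-4.0), np.float64(362.0))]
314 273 280 6 [(np.float64(575.0), np.float64(-2.0), np.float64(363.0)), (np.float64(576.0), np.float64(-4.0), np.float64(363.0)), (np.float64(576.0), np.float64(-5.0), np.float64(363.0))]
```

```bash
python3 - <<'E'
from h import *
c=viewer.camera('scene'); np.savez('scene2.npz',**{k:np.array(v) for k,v in c.items()})
cv2.imwrite('pics/scene2.png',cv2.resize(c['frame'][60:270,120:400],None,fx=2.8,fy=2.8))
q=rot(c['orientation']).T@(np.array([569.4,-5,257.5])-c['origin']); print(q[:2]/q[2]*c['fx']+[c['cx'],c['cy']],q[2])
E
```

```text
[262.16767948 171.57645571] 1038.8902968728544
```

View pics/scene2.png

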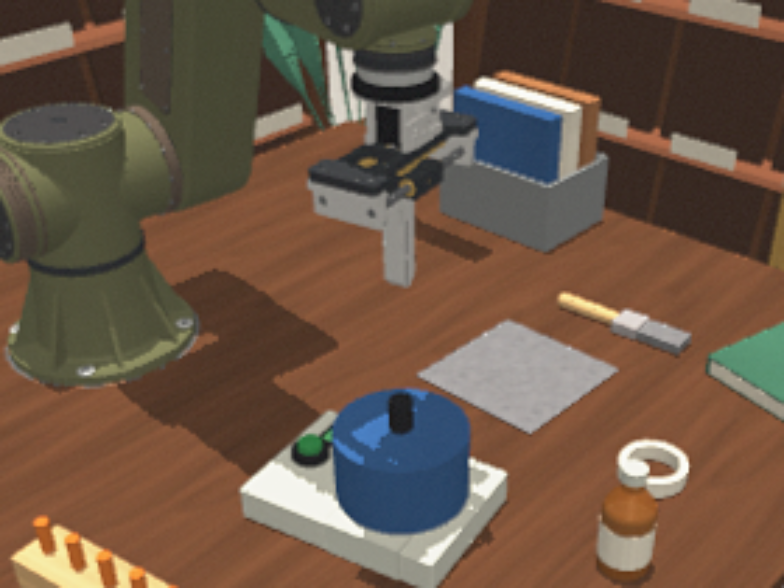

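The fingertips sit at crop (400,283), about 10 px above where the reported TCP projects. The wrist depth agrees: the tips are about 36 mm higher than the reported TCP. They therefore passed just over the knob, so I'll correct for this offset.

```bash
cat >> h.py <<'E'
_go=go
def go(x,y,z,yaw=None): _go(x,y,z-36,yaw)   # finger tips are 36 mm above the reported TCP
E
python3 - <<'E'
from h import *
go(568.8,-7,129,.2)
E
```

```text
shift [-0.0007  0.0019  0.1645] turn -0.0002 at [569.4  -5.  257.5] yaw 0.2 t 4.5
```

move_arm:
  moves:
    - [0,0.002,0.04,0]
    - [0,0.002,0.08,0]
    - [0,0.002,0.08,0]
    - [0,0.002,0.08,0]
  jaw: 0.06

```text
clock: 4.85
eef_pos: [570.2, -7.0, 179.2]
eef_rot: [-3.141, 0.001, 0.2]
wrist_force: [-0.1, -0.2, -0.6]
finger_gap: 28.9
finger_force: 0.0
```

Now I descend to reported z ≈ 93 (true tip at 129).

move_arm:
  moves:
    - [-0.001,0,0.0,0]
    - [-0.001,0,0.0,0]
    - [-0.001,0,0.03,0]
    - [-0.001,0,0.055,0]
    - [-0.001,0,0.07,0]
    - [-0.001,0,0.078,0]
    - [-0.001,0,0.082,0]
    - [-0.001,0,0.084,0]
    - [-0.001,0,0.084,0]

```text
clock: 5.75
eef_pos: [569.5, -7.2, 95.2]
eef_rot: [3.141, -0.001, 0.2]
wrist_force: [-0.4, 0.8, -0.2]
finger_gap: 59.9
finger_force: 0.0
```

move_arm:
  moves:
    - [0,0,0,0]
    - [0,0,0,0]
    - [0,0,0,0]
    - [0,0,0,0]
    - [0,0,0,0]
    - [0,0,0,0]
  jaw: 0.0
  squeeze: 30

```text
clock: 6.35
eef_pos: [569.2, -7.3, 94.6]
eef_rot: [3.141, -0.0, 0.2]
wrist_force: [0.3, -1.4, 0.2]
finger_gap: 25.2
finger_force: 30.0
```

move_arm:
  moves:
    - [0,0,-0.01,0]
    - [0,0,-0.03,0]
    - [0,0,-0.06,0]
    - [0,0,-0.085,0]
    - [0,0,-0.085,0]
    - [0,0,-0.085,0]

```text
clock: 6.95
eef_pos: [568.9, -7.2, 179.1]
eef_rot: [-3.142, 0.0, 0.2]
wrist_force: [-0.7, 0.3, -2.8]
finger_gap: 25.6
finger_force: 30.0
```

```bash
python3 - <<'E'
from h import *
_go(491.5,303,100,.2)
E
```

```text
Traceback (most recent call last):
NameError: name '_go' is not defined. Did you mean: 'go'?
```

move_arm:
  moves:
    - [-0.001,-0.025,0,0]
    - [-0.003,-0.06,0,0]
    - [-0.005,-0.1,0,0]
    - [-0.006,-0.14,0,0]
    - [-0.008,-0.18,0,0]
    - [-0.01,-0.22,0,0]
    - [-0.012,-0.26,0,0]
    - [-0.013,-0.29,0,0]
    - [-0.014,-0.31,0,0]
    - [-0.014,-0.319,0,0]
    - [-0.014,-0.319,0,0]
    - [-0.014,-0.319,0,0]

```text
clock: 8.15
eef_pos: [492.2, 301.8, 178.9]
eef_rot: [3.141, 0.001, 0.199]
wrist_force: [-0.3, 0.5, -2.1]
finger_gap: 25.3
finger_force: 30.0
```

move_arm:
  moves:
    - [0,0,0.02,0]
    - [0,0,0.05,0]
    - [0,0,0.08,0]
    - [0,0,0.1,0]
    - [0,0,0.11,0]
    - [0,0,0.115,0]
    - [0,0,0.118,0]
    - [0,0,0.118,0]
    - [0,0,0.118,0]

```text
clock: 9.05
eef_pos: [492.5, 302.8, 62.4]
eef_rot: [-3.141, -0.001, 0.2]
wrist_force: [0.9, -0.3, -2.2]
finger_gap: 25.5
finger_force: 30.0
```

move_arm:
  moves:
    - [0,0,0.001,0]
    - [0,0,0.002,0]
    - [0,0,0.003,0]
    - [0,0,0.004,0]
    - [0,0,0.004,0]
    - [0,0,0.004,0]

```text
clock: 9.65
eef_pos: [492.2, 302.6, 57.6]
eef_rot: [3.142, -0.0, 0.2]
wrist_force: [-0.6, 0.3, -1.1]
finger_gap: 25.5
finger_force: 30.0
```

move_arm:
  moves:
    - [0,0,0,0]
    - [0,0,0,0]
    - [0,0,0,0]
    - [0,0,0,0]
    - [0,0,0,0]
    - [0,0,0,0]
  jaw: 0.06

```text
clock: 10.25
eef_pos: [492.1, 302.7, 57.6]
eef_rot: [-3.142, -0.0, 0.2]
wrist_force: [1.2, 0.2, 1.0]
finger_gap: 60.1
finger_force: 0.0
```

move_arm:
  moves:
    - [0,0,-0.04,0]
    - [0,0,-0.08,0]
    - [0,0,-0.12,0]
    - [0,0,-0.15,0]
    - [0,0,-0.15,0]

```text
clock: 10.75
eef_pos: [493.4, 303.4, 212.1]
eef_rot: [-3.14, -0.007, 0.2]
wrist_force: [0.9, -0.1, 0.5]
finger_gap: 59.9
finger_force: 0.0
```

```bash
sed -i 's/_go/go0/g' h.py; python3 - <<'E'
from h import *
c=viewer.camera('top'); np.savez('top3.npz',**{k:np.array(v) for k,v in c.items()}); w=cloud(c)
c2=viewer.camera('wrist'); np.savez('wrist3.npz',**{k:np.array(v) for k,v in c2.items()}); knob(c2,112,128,(491,303))
cv2.imwrite('pics/b3.png',cv2.resize(np.hstack([c2['frame'],c['frame']]),(800,300),interpolation=cv2.INTER_AREA))
go0(560,-100,210,.17)
E
```

```text
716 mid [491.  302.5 118.6] ext [25.1 25.4 13.1] uv 277.0 208.0 [55. 42. 36.]
shift [-0.0134  0.4081 -0.0026] turn 0.0298 at [492.1 302.7 207.4] yaw 0.2 t 10.8
```

View pics/b3.png

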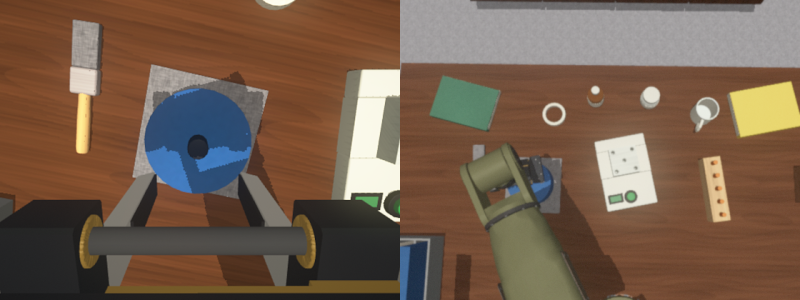

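The cover now stands on the mat, with its knob at wrist (277,208). The open wells show in the top view around (626,160). Next I'll look at the block from above.

move_arm:
  moves:
    - [-0.008,0.05,0,0]
    - [-0.016,0.1,0,0]
    - [-0.024,0.15,0,0]
    - [-0.032,0.2,0,0]
    - [-0.04,0.25,0,0]
    - [-0.048,0.3,0,0]
    - [-0.052,0.319,0,0]
    - [-0.052,0.319,0,0]
    - [-0.052,0.319,0,0]
    - [-0.052,0.319,0,0]
  jaw: 0.03

```text
clock: 11.85
eef_pos: [504.3, -19.2, 206.9]
eef_rot: [-3.141, 0.001, 0.201]
wrist_force: [-0.0, 0.1, -0.7]
finger_gap: 30.0
finger_force: 0.0
```

```bash
cat >> h.py <<'E'
def hough(c,m_ok,zp,rmm,near):
    pass
E
python3 - <<'E'
from h import *
c=viewer.camera('wrist'); np.savez('wrist4.npz',**{k:np.array(v) for k,v in c.items()}); cv2.imwrite('pics/w4.png',c['frame'])
go0(430,-310,210,.137)
for f in ['wrist4','top3']:
    c=load(f+'.npz'); w=cloud(c); g=cv2.cvtColor(c['frame'],cv2.COLOR_BGR2GRAY)
    m=(abs(w[...,2]-80)<5)&(np.hypot(w[...,0]-570,w[...,1]+6)<75); b=max(blobs(m),key=lambda b:b.sum())
    hull=cv2.convexHull(np.argwhere(b)[:,::-1].astype(np.int32)); hm=cv2.fillConvexPoly(np.zeros(g.shape,np.uint8),hull,1); hm=cv2.erode(hm,np.ones((3,3)))
    v,u=np.nonzero(b); P=np.array([ray(c,a,d,80)[:2] for a,d in zip(u,v)],np.float32); print(f,'block',b.sum(),cv2.minAreaRect(P),np.nanmedian(w[b][:,2]))
    dark=(hm>0)&(g<0.6*np.median(g[b]))
    for q in blobs(dark,6): v,u=np.nonzero(q); print(q.sum(),u.mean().round(1),v.mean().round(1),ray(c,u.mean(),v.mean(),80).round(1), np.ptp(u),np.ptp(v))
E
```

```text
shift [-0.131   0.2701 -0.0029] turn 0.0643 at [504.3 -19.1 207.1] yaw 0.201 t 11.9
wrist4 block 9260 ((567.844482421875, -7.600181579589844), (89.76930236816406, 90.00406646728516), 11.64838695526123) 79.98734120604348
top3 block 1306 ((571.2035522460938, -5.896553039550781), (90.65528869628906, 90.2440185546875), 11.674294471740723) 80.57984546905163
```

View pics/w4.png

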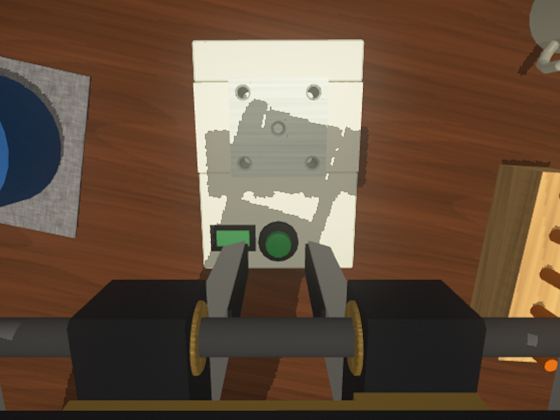

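The wrist view shows all five wells, at (243,92), (313,92), (278,128), (245,162) and (312,162). The button is at (278,242). Now to look at the caddy.

move_arm:
  moves:
    - [-0.025,0.045,0,0]
    - [-0.05,0.09,0,0]
    - [-0.075,0.135,0,0]
    - [-0.1,0.18,0,0]
    - [-0.125,0.225,0,0]
    - [-0.152,0.274,0,0]
    - [-0.152,0.274,0,0]
    - [-0.152,0.274,0,0]
    - [-0.152,0.274,0,0]

```text
clock: 12.8
eef_pos: [410.5, -317.8, 207.4]
eef_rot: [-3.141, 0.0, 0.201]
wrist_force: [0.2, 1.3, 0.5]
finger_gap: 30.3
finger_force: 0.0
```

```bash
python3 - <<'E'
from h import *
k=load('wrist4.npz')
for uv in [(243,92),(313,92),(278,128),(245,162),(312,162)]:
    r=ray(k,*uv,80)[:2]-[567.84,-7.6]; a=.2033; print(uv,(r@np.array([[np.cos(a),-np.sin(a)],[np.sin(a),np.cos(a)]])).round(1))
c=viewer.camera('wrist'); np.savez('wrist5.npz',**{k:np.array(v) for k,v in c.items()}); cv2.imwrite('pics/w5.png',c['frame']); w=cloud(c)
print(manip.read_state()['eef_pos'])
m=(w[...,2]>98)&(w[...,2]<115)
for b in blobs(m,15):
    if c['frame'][b].mean(0)[2]<120: continue
    v,u=np.nonzero(b); print(b.sum(),u.mean().round(),v.mean().round(),'mid',((w[b].min(0)+w[b].max(0))/2).round(1),np.ptp(w[b],0).round(1))
m=(abs(w[...,2]-70)<5); b=max(blobs(m),key=lambda b:b.sum()); print(cv2.minAreaRect(w[b][:,:2].astype(np.float32)))
E
```

```text
(243, 92) [32.3 31.7]
(313, 92) [ 32.1 -31.4]
(278, 128) [0.6 0.2]
(245, 162) [-30.5  31.3]
(312, 162) [-30.6 -31.8]
[ 410.63299464 -317.53807934  207.51615816]
280 307.0 34.0 mid [ 552.  -314.   103.1] [13.7 13.3  9.8]
238 303.0 88.0 mid [ 510.5 -319.8  103.4] [13.2 13.4  9.7]
206 299.0 139.0 mid [ 469.1 -325.7  105.4] [13.1 13.3  4.7]
202 296.0 187.0 mid [ 427.7 -331.6  103.8] [13.6 13.6  9. ]
195 292.0 232.0 mid [ 386.4 -337.4  102.9] [13.1 13.5  9.7]
((469.22637939453125, -325.8685607910156), (210.63938903808594, 56.27205276489258), 8.123226165771484)
```

View pics/w5.png

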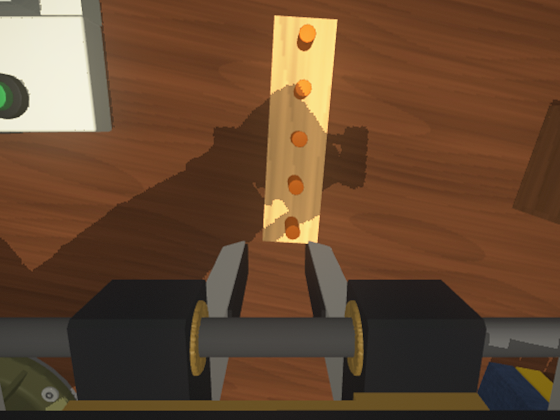

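The caddy has been knocked aside: its centre is now (469,-326), with swab tops at (307,34), (303,88), (299,139), (296,187) and (292,232). I'll use these fresh wrist positions for both swabs and wells, so any bias in the wrist camera cancels.

move_arm:
  moves:
    - [0.045,0.008,0.03,0]
    - [0.09,0.016,0.06,0]
    - [0.139,0.025,0.09,0]
    - [0.139,0.025,0.1,0]
    - [0.139,0.025,0.1,0]
    - [0.139,0.025,0.1,0]
  squeeze: 20

```text
clock: 13.45
eef_pos: [551.2, -314.7, 108.0]
eef_rot: [-3.141, 0.0, 0.202]
wrist_force: [-0.1, -0.7, 0.5]
finger_gap: 30.0
finger_force: 0.0
```

```bash
python3 - <<'E'
from h import *
go0(552,-314,38,.2)
E
```

```text
shift [ 0.0009 -0.0005  0.07  ] turn 0.0016 at [ 551.2 -314.7  108. ] yaw 0.202 t 13.4
```

move_arm:
  moves:
    - [0.001,-0.0005,0.03,0]
    - [0.001,-0.0005,0.055,0]
    - [0.001,-0.0005,0.065,0]
    - [0.001,-0.0005,0.07,0]
    - [0.001,-0.0005,0.07,0]
    - [0.001,-0.0005,0.07,0]

```text
clock: 14.05
eef_pos: [552.4, -315.7, 39.2]
eef_rot: [3.14, -0.002, 0.2]
wrist_force: [-0.4, -0.5, 0.5]
finger_gap: 30.1
finger_force: 0.0
```

move_arm:
  moves:
    - [0,0,0,0]
    - [0,0,0,0]
    - [0,0,0,0]
    - [0,0,0,0]
  jaw: 0.0

```text
clock: 14.45
eef_pos: [552.2, -315.4, 38.1]
eef_rot: [3.141, -0.001, 0.2]
wrist_force: [-0.4, 1.3, 4.3]
finger_gap: 13.6
finger_force: 20.0
```

move_arm:
  moves:
    - [0,0,-0.02,0]
    - [0,0,-0.05,0]
    - [0,0,-0.08,0]
    - [0,0,-0.112,0]
    - [0,0,-0.112,0]
    - [0,0,-0.112,0]

```text
clock: 15.05
eef_pos: [552.0, -315.2, 149.5]
eef_rot: [3.141, -0.0, 0.2]
wrist_force: [-0.6, -0.1, -1.0]
finger_gap: 13.3
finger_force: 20.0
```

```bash
python3 - <<'E'
from h import *
go0(606,-32.4,150,.2)
E
```

```text
shift [ 0.1091 -0.2665 -0.0005] turn -0.0002 at [ 552.  -315.2  149.5] yaw 0.2 t 15.1
```

move_arm:
  moves:
    - [0.018,-0.044,0,0]
    - [0.036,-0.088,0,0]
    - [0.054,-0.133,0,0]
    - [0.072,-0.177,0,0]
    - [0.09,-0.222,0,0]
    - [0.109,-0.2665,0,0]
    - [0.109,-0.2665,0,0]
    - [0.109,-0.2665,0,0]
    - [0.109,-0.2665,0,0]

```text
clock: 15.95
eef_pos: [605.4, -33.4, 148.6]
eef_rot: [-3.141, 0.002, 0.199]
wrist_force: [1.5, -0.5, -0.1]
finger_gap: 13.9
finger_force: 20.0
```

```bash
python3 - <<'E'
from h import *
go0(606,-32.4,48,.2)
c=viewer.camera('wrist'); f=c['frame'].copy()
w=cloud(c); H=hsv(c)
# projected well mouth, and the swab rod as seen
for p in [(606,-32.4,80),(606,-32.4,127),(606,-32.4,110)]:
    q=rot(c['orientation']).T@(np.array(p)-c['origin']); print((q[:2]/q[2]*c['fx']+[c['cx'],c['cy']]).round(1))
cv2.imwrite('pics/w6.png',cv2.resize(f[130:330,180:380],None,fx=3,fy=3))
E
```

```text
shift [ 0.0009 -0.0008  0.1006] turn -0.0011 at [605.4 -33.4 148.6] yaw 0.199 t 15.9
[275.8 210.4]
[275.7 226.2]
[275.7 219.9]
```

View pics/w6.png

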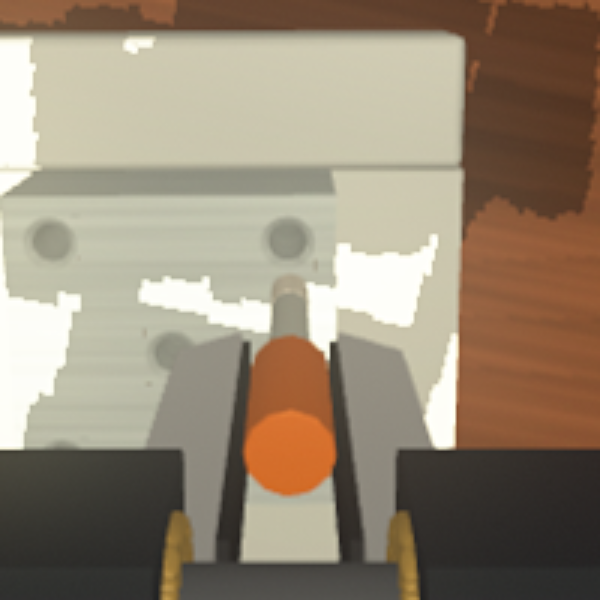

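The well mouth is at crop (288,238) and the rod tip at (290,288). Both match their projected positions within 1 mm, so I insert.

move_arm:
  moves:
    - [0.001,-0.001,0.02,0]
    - [0.001,-0.001,0.035,0]
    - [0.001,-0.001,0.042,0]
    - [0.001,-0.001,0.049,0]
    - [0.001,-0.001,0.056,0]
    - [0.001,-0.001,0.063,0]
    - [0.001,-0.001,0.07,0]
    - [0.001,-0.001,0.08,0]
    - [0.001,-0.001,0.09,0]
    - [0.001,-0.001,0.097,0]
    - [0.001,-0.001,0.1,0]
    - [0.001,-0.001,0.1,0]

```text
clock: 17.2
eef_pos: [606.1, -31.6, 48.4]
eef_rot: [3.142, 0.002, 0.2]
wrist_force: [-2.5, -4.1, -3.5]
finger_gap: 13.6
finger_force: 20.0
```

move_arm:
  moves:
    - [0,0,0.0015,0]
    - [0,0,0.0015,0]

```text
clock: 17.4
eef_pos: [606.3, -31.6, 48.0]
eef_rot: [3.141, 0.001, 0.2]
wrist_force: [-7.5, -4.4, 6.2]
finger_gap: 14.1
finger_force: 20.0
```

move_arm:
  moves:
    - [0,0,0,0]
    - [0,0,0,0]
    - [0,0,0,0]
  jaw: 0.03

```text
clock: 17.7
eef_pos: [606.8, -31.0, 47.9]
eef_rot: [-3.141, -0.0, 0.2]
wrist_force: [0.4, 0.5, -0.3]
finger_gap: 29.7
finger_force: 0.0
```

move_arm:
  moves:
    - [0,0,-0.04,0]
    - [0,0,-0.08,0]
    - [0,0,-0.1,0]
    - [-0.025,0.044,-0.1,0]
    - [-0.05,0.088,-0.1,0]
    - [-0.075,0.133,-0.1,0]
    - [-0.1,0.177,-0.1,0]
    - [-0.125,0.222,-0.1,0]
    - [-0.151,0.264,-0.1,0]
    - [-0.151,0.264,-0.07,0]
    - [-0.151,0.264,-0.07,0]
    - [-0.151,0.264,-0.07,0]

```text
clock: 18.9
eef_pos: [511.3, -319.3, 118.2]
eef_rot: [-3.141, 0.0, 0.2]
wrist_force: [0.5, -1.6, 0.1]
finger_gap: 29.9
finger_force: 0.0
```

```bash
cat >> h.py <<'E'
def tops(c):
    w=cloud(c); m=(w[...,2]>95)&(w[...,2]<130)&(c['frame'][...,2]>120)&(hsv(c)[...,1]>150)
    for b in blobs(m,15):
        p=w[b]; t=p[p[:,2]>np.percentile(p[:,2],90)-6]; print(b.sum(),'mid',((t.min(0)+t.max(0))/2).round(1),np.ptp(t,0).round(1),'ztop',np.percentile(p[:,2],95).round(1))
E
python3 - <<'E'
from h import *
go0(510.5,-320.5,38,.2)
for n in ['wrist','top']:
    c=viewer.camera(n); print(n); tops(c)
E
```

```text
shift [-0.001   0.0011  0.0802] turn 0.0002 at [ 511.3 -319.3  118.2] yaw 0.2 t 18.9
wrist
391 mid [ 511.2 -319.9  104.2] [13.4 13.5  7. ] ztop 106.9
389 mid [ 469.8 -325.5  104.3] [13.5 13.2  7.3] ztop 106.9
370 mid [ 387.3 -337.3  103.8] [12.6 13.5  6.7] ztop 106.6
top
49 mid [785.7  87.7  99.7] [25.2 28.3  7.1] ztop 103.0
```

move_arm:
  moves:
    - [-0.0005,0.001,0.03,0]
    - [-0.0005,0.001,0.06,0]
    - [-0.0005,0.001,0.075,0]
    - [-0.0005,0.001,0.08,0]
    - [-0.0005,0.001,0.08,0]
    - [-0.0005,0.001,0.08,0]

```text
clock: 19.6
eef_pos: [511.6, -321.3, 39.6]
eef_rot: [3.14, -0.001, 0.2]
wrist_force: [-0.2, 0.4, -0.3]
finger_gap: 30.1
finger_force: 0.0
```

move_arm:
  moves:
    - [0,0,0,0]
    - [0,0,0,0]
    - [0,0,0,0]
    - [0,0,0,0]
    - [0,0,-0.02,0]
    - [0,0,-0.05,0]
    - [0,0,-0.08,0]
    - [0,0,-0.112,0]
    - [0,0,-0.112,0]
    - [0,0,-0.112,0]
  jaw: 0.0

```text
clock: 20.6
eef_pos: [510.7, -321.1, 150.0]
eef_rot: [3.141, -0.0, 0.2]
wrist_force: [0.0, 0.2, -0.5]
finger_gap: 13.3
finger_force: 20.0
```

```bash
python3 - <<'E'
from h import *
go0(593.1,30.0,150,.2)
E
```

```text
shift [ 0.1504 -0.3278 -0.    ] turn -0.0003 at [ 510.7 -321.1  150. ] yaw 0.2 t 20.6
```

move_arm:
  moves:
    - [0.02,-0.042,0,0]
    - [0.04,-0.084,0,0]
    - [0.06,-0.126,0,0]
    - [0.08,-0.168,0,0]
    - [0.1,-0.21,0,0]
    - [0.12,-0.252,0,0]
    - [0.137,-0.294,0,0]
    - [0.15,-0.328,0,0]
    - [0.15,-0.328,0,0]
    - [0.15,-0.328,0,0]
    - [0.15,-0.328,0,0]

```text
clock: 21.7
eef_pos: [592.3, 29.3, 149.1]
eef_rot: [-3.141, 0.001, 0.199]
wrist_force: [-0.3, 0.9, 0.7]
finger_gap: 13.4
finger_force: 20.0
```

move_arm:
  moves:
    - [0,0,0,0]

```text
clock: 21.8
eef_pos: [592.5, 29.1, 149.7]
eef_rot: [-3.142, 0.001, 0.198]
wrist_force: [-0.2, 0.5, 0.8]
finger_gap: 13.8
finger_force: 20.0
```

```bash
python3 - <<'E'
from h import *
go0(593.1,30.0,48,.2)
E
```

```text
shift [ 0.0008 -0.0008  0.1017] turn -0.0017 at [592.5  29.1 149.7] yaw 0.198 t 21.8
```

move_arm:
  moves:
    - [0.0005,-0.0005,0.02,0]
    - [0.0005,-0.0005,0.035,0]
    - [0.0005,-0.0005,0.042,0]
    - [0.0005,-0.0005,0.049,0]
    - [0.0005,-0.0005,0.056,0]
    - [0.0005,-0.0005,0.063,0]
    - [0.0005,-0.0005,0.07,0]
    - [0.0005,-0.0005,0.08,0]
    - [0.0005,-0.0005,0.09,0]
    - [0.0005,-0.0005,0.098,0]
    - [0.0005,-0.0005,0.102,0]
    - [0.0005,-0.0005,0.103,0]

```text
clock: 23.0
eef_pos: [593.4, 30.9, 48.0]
eef_rot: [3.141, -0.001, 0.2]
wrist_force: [-7.1, -0.2, 18.4]
finger_gap: 13.4
finger_force: 20.0
```

move_arm:
  moves:
    - [0,0,0,0]
    - [0,0,0,0]

```text
clock: 23.2
eef_pos: [593.4, 30.9, 48.2]
eef_rot: [3.141, -0.001, 0.2]
wrist_force: [-4.9, -0.3, 11.5]
finger_gap: 13.6
finger_force: 20.0
```

move_arm:
  moves:
    - [0,0,0,0]
    - [0,0,0,0]
    - [0,0,0,0]
    - [0,0,-0.04,0]
    - [0,0,-0.08,0]
    - [0,0,-0.1,0]
  jaw: 0.03

```text
clock: 23.8
eef_pos: [594.0, 30.8, 150.4]
eef_rot: [3.141, -0.004, 0.2]
wrist_force: [-1.0, -0.4, 0.2]
finger_gap: 29.9
finger_force: 0.0
```

move_arm:
  moves:
    - [-0.024,0.041,0,0]
    - [-0.048,0.081,0,0]
    - [-0.072,0.122,0,0]
    - [-0.096,0.163,0,0]
    - [-0.12,0.203,0,0]
    - [-0.144,0.244,0,0]
    - [-0.168,0.285,0,0]
    - [-0.192,0.325,0,0]
    - [-0.192,0.325,0.03,0]
    - [-0.192,0.325,0.03,0]
    - [-0.192,0.325,0.03,0]

```text
clock: 24.9
eef_pos: [469.5, -325.3, 117.2]
eef_rot: [-3.141, 0.001, 0.2]
wrist_force: [-0.4, 0.0, 0.1]
finger_gap: 30.1
finger_force: 0.0
```

```bash
python3 - <<'E'
from h import *
go0(469.8,-326,38,.2)
c=viewer.camera('wrist'); tops(c)
E
```

```text
shift [0.0002 0.0008 0.0792] turn 0.0002 at [ 469.5 -325.3  117.2] yaw 0.2 t 24.9
384 mid [ 470.1 -325.5  104.2] [12.6 13.2  6.7] ztop 106.9
376 mid [ 428.4 -331.2  104.3] [13.3 12.9  7.5] ztop 106.8
```

move_arm:
  moves:
    - [0.0005,0.0005,0.03,0]
    - [0.0005,0.0005,0.06,0]
    - [0.0005,0.0005,0.075,0]
    - [0.0005,0.0005,0.079,0]
    - [0.0005,0.0005,0.079,0]
    - [0.0005,0.0005,0.079,0]

```text
clock: 25.55
eef_pos: [470.8, -326.6, 39.6]
eef_rot: [3.14, -0.001, 0.2]
wrist_force: [1.0, 0.8, 0.0]
finger_gap: 30.0
finger_force: 0.0
```

move_arm:
  moves:
    - [0,0,0,0]
    - [0,0,0,0]
    - [0,0,0,0]
    - [0,0,0,0]
    - [0,0,-0.02,0]
    - [0,0,-0.05,0]
    - [0,0,-0.08,0]
    - [0,0,-0.112,0]
    - [0,0,-0.112,0]
    - [0,0,-0.112,0]
  jaw: 0.0

```text
clock: 26.55
eef_pos: [469.9, -326.2, 150.0]
eef_rot: [3.141, -0.0, 0.2]
wrist_force: [0.3, 0.6, -1.2]
finger_gap: 13.6
finger_force: 20.0
```

```bash
python3 - <<'E'
from h import *
go0(568,-7.8,150,.2)
E
```

```text
shift [ 1.593e-01 -2.927e-01 -1.000e-04] turn -0.0003 at [ 469.9 -326.2  150. ] yaw 0.2 t 26.6
```

move_arm:
  moves:
    - [0.02,-0.037,0,0]
    - [0.04,-0.074,0,0]
    - [0.06,-0.11,0,0]
    - [0.08,-0.147,0,0]
    - [0.1,-0.184,0,0]
    - [0.12,-0.22,0,0]
    - [0.14,-0.257,0,0]
    - [0.159,-0.293,0,0]
    - [0.159,-0.293,0,0]
    - [0.159,-0.293,0,0]
    - [0.159,-0.293,0,0]
    - [0.159,-0.293,0,0]

```text
clock: 27.75
eef_pos: [567.3, -8.7, 149.7]
eef_rot: [-3.142, 0.001, 0.198]
wrist_force: [0.8, -0.2, 0.7]
finger_gap: 13.6
finger_force: 20.0
```

```bash
python3 - <<'E'
from h import *
go0(568,-7.8,48,.2)
c=viewer.camera('wrist'); tops(c)
E
```

```text
shift [ 0.0009 -0.0007  0.1017] turn -0.0018 at [567.3  -8.7 149.7] yaw 0.198 t 27.8
341 mid [606.9 -31.1 114.4] [12.8 13.   6.6] ztop 117.0
349 mid [593.2  30.9 114.7] [12.7 13.3  7.7] ztop 117.0
```

move_arm:
  moves:
    - [0.001,-0.001,0.02,0]
    - [0.001,-0.001,0.035,0]
    - [0.001,-0.001,0.042,0]
    - [0.001,-0.001,0.049,0]
    - [0.001,-0.001,0.056,0]
    - [0.001,-0.001,0.063,0]
    - [0.001,-0.001,0.07,0]
    - [0.001,-0.001,0.08,0]
    - [0.001,-0.001,0.09,0]
    - [0.001,-0.001,0.098,0]
    - [0.001,-0.001,0.102,0]
    - [0.001,-0.001,0.103,0]

```text
clock: 29.0
eef_pos: [568.9, -6.3, 48.0]
eef_rot: [3.141, -0.001, 0.2]
wrist_force: [-7.1, 0.3, 19.9]
finger_gap: 13.7
finger_force: 20.0
```

move_arm:
  moves:
    - [0,0,0,0]
    - [0,0,0,0]

```text
clock: 29.2
eef_pos: [568.8, -6.4, 48.1]
eef_rot: [3.141, -0.001, 0.2]
wrist_force: [-3.9, -1.1, 11.7]
finger_gap: 14.1
finger_force: 20.0
```

move_arm:
  moves:
    - [0,0,0,0]
    - [0,0,0,0]
    - [0,0,0,0]
    - [0,0,-0.04,0]
    - [0,0,-0.08,0]
    - [0,0,-0.1,0]
  jaw: 0.03

```text
clock: 29.8
eef_pos: [569.4, -6.4, 150.3]
eef_rot: [3.141, -0.004, 0.2]
wrist_force: [0.7, -0.8, -0.4]
finger_gap: 29.8
finger_force: 0.0
```

move_arm:
  moves:
    - [-0.025,0.036,0,0]
    - [-0.05,0.073,0,0]
    - [-0.076,0.109,0,0]
    - [-0.101,0.146,0,0]
    - [-0.126,0.182,0,0]
    - [-0.151,0.218,0,0]
    - [-0.176,0.255,0,0]
    - [-0.202,0.291,0,0]
    - [-0.202,0.291,0.03,0]
    - [-0.202,0.291,0.03,0]
    - [-0.202,0.291,0.03,0]

```text
clock: 30.9
eef_pos: [428.3, -331.1, 117.2]
eef_rot: [-3.141, 0.001, 0.2]
wrist_force: [-0.5, -0.6, 0.8]
finger_gap: 30.1
finger_force: 0.0
```

```bash
python3 - <<'E'
from h import *
go0(428.6,-331.7,38,.2)
c=viewer.camera('wrist'); tops(c)
E
```

```text
shift [0.0002 0.0007 0.0792] turn 0.0001 at [ 428.3 -331.1  117.2] yaw 0.2 t 30.9
385 mid [ 428.1 -331.6  104.5] [13.  13.7  7.1] ztop 106.9
400 mid [ 386.4 -337.3  104.3] [14.9 13.3  6.8] ztop 106.9
```

move_arm:
  moves:
    - [0,0.0005,0.03,0]
    - [0,0.0005,0.06,0]
    - [0,0.0005,0.075,0]
    - [0,0.0005,0.079,0]
    - [0,0.0005,0.079,0]
    - [0,0.0005,0.079,0]

```text
clock: 31.55
eef_pos: [429.2, -332.4, 39.5]
eef_rot: [3.14, -0.001, 0.2]
wrist_force: [0.4, 0.4, 1.0]
finger_gap: 30.2
finger_force: 0.0
```

move_arm:
  moves:
    - [0,0,0,0]
    - [0,0,0,0]
    - [0,0,0,0]
    - [0,0,0,0]
    - [0,0,-0.02,0]
    - [0,0,-0.05,0]
    - [0,0,-0.08,0]
    - [0,0,-0.112,0]
    - [0,0,-0.112,0]
    - [0,0,-0.112,0]
  jaw: 0.0

```text
clock: 32.55
eef_pos: [428.3, -332.2, 150.0]
eef_rot: [3.141, -0.0, 0.2]
wrist_force: [-0.7, 0.2, -0.7]
finger_gap: 13.3
finger_force: 20.0
```

```bash
python3 - <<'E'
from h import *
go0(543.5,-45,150,.2)
E
```

```text
shift [ 1.699e-01 -2.586e-01 -1.000e-04] turn -0.0002 at [ 428.3 -332.2  150. ] yaw 0.2 t 32.5
```

move_arm:
  moves:
    - [0.021,-0.032,0,0]
    - [0.042,-0.065,0,0]
    - [0.064,-0.097,0,0]
    - [0.085,-0.129,0,0]
    - [0.106,-0.161,0,0]
    - [0.127,-0.194,0,0]
    - [0.149,-0.226,0,0]
    - [0.17,-0.2585,0,0]
    - [0.17,-0.2585,0,0]
    - [0.17,-0.2585,0,0]
    - [0.17,-0.2585,0,0]
    - [0.17,-0.2585,0,0]

```text
clock: 33.75
eef_pos: [543.2, -46.0, 149.7]
eef_rot: [-3.141, 0.001, 0.198]
wrist_force: [0.4, 0.3, -0.5]
finger_gap: 13.7
finger_force: 20.0
```

```bash
python3 - <<'E'
from h import *
go0(543.5,-45,48,.2)
c=viewer.camera('wrist'); tops(c)
E
```

```text
shift [ 0.0005 -0.0009  0.1017] turn -0.0016 at [543.2 -46.  149.7] yaw 0.198 t 33.8
293 mid [606.8 -31.2 116. ] [12.6 12.7  4.3] ztop 117.0
320 mid [593.1  30.9 114.7] [12.8 13.3  6.8] ztop 117.1
335 mid [567.9  -6.3 114.2] [12.8 13.3  6.6] ztop 117.1
```

move_arm:
  moves:
    - [0.0005,-0.001,0.02,0]
    - [0.0005,-0.001,0.035,0]
    - [0.0005,-0.001,0.042,0]
    - [0.0005,-0.001,0.049,0]
    - [0.0005,-0.001,0.056,0]
    - [0.0005,-0.001,0.063,0]
    - [0.0005,-0.001,0.07,0]
    - [0.0005,-0.001,0.08,0]
    - [0.0005,-0.001,0.09,0]
    - [0.0005,-0.001,0.098,0]
    - [0.0005,-0.001,0.102,0]
    - [0.0005,-0.001,0.103,0]

```text
clock: 35.0
eef_pos: [544.4, -44.0, 47.9]
eef_rot: [3.141, -0.001, 0.2]
wrist_force: [-7.5, -0.3, 20.7]
finger_gap: 13.6
finger_force: 20.0
```

move_arm:
  moves:
    - [0,0,0,0]
    - [0,0,0,0]

```text
clock: 35.2
eef_pos: [544.3, -44.0, 48.0]
eef_rot: [3.141, -0.001, 0.2]
wrist_force: [-5.6, -1.1, 12.6]
finger_gap: 13.4
finger_force: 20.0
```

move_arm:
  moves:
    - [0,0,0,0]
    - [0,0,0,0]
    - [0,0,0,0]
    - [0,0,-0.04,0]
    - [0,0,-0.08,0]
    - [0,0,-0.1,0]
  jaw: 0.03

```text
clock: 35.8
eef_pos: [544.8, -44.0, 150.2]
eef_rot: [3.141, -0.003, 0.2]
wrist_force: [-0.3, 0.4, 0.4]
finger_gap: 30.1
finger_force: 0.0
```

move_arm:
  moves:
    - [-0.027,0.032,0,0]
    - [-0.053,0.064,0,0]
    - [-0.08,0.096,0,0]
    - [-0.106,0.128,0,0]
    - [-0.133,0.16,0,0]
    - [-0.16,0.193,0,0]
    - [-0.186,0.225,0,0]
    - [-0.213,0.257,0,0]
    - [-0.213,0.257,0.03,0]
    - [-0.213,0.257,0.03,0]
    - [-0.213,0.257,0.03,0]

```text
clock: 36.9
eef_pos: [386.3, -337.7, 117.2]
eef_rot: [-3.141, 0.001, 0.2]
wrist_force: [0.7, 0.9, 0.6]
finger_gap: 29.8
finger_force: 0.0
```

```bash
python3 - <<'E'
from h import *
go0(386.8,-338,38,.2)
c=viewer.camera('wrist'); tops(c)
E
```

```text
shift [0.0005 0.0005 0.0792] turn 0.0001 at [ 386.3 -337.7  117.2] yaw 0.2 t 36.9
386 mid [ 387.  -337.5  104.3] [12.8 13.4  7. ] ztop 107.0
```

move_arm:
  moves:
    - [0.0005,0.0005,0.03,0]
    - [0.0005,0.0005,0.06,0]
    - [0.0005,0.0005,0.075,0]
    - [0.0005,0.0005,0.079,0]
    - [0.0005,0.0005,0.079,0]
    - [0.0005,0.0005,0.079,0]

```text
clock: 37.55
eef_pos: [387.5, -338.8, 39.5]
eef_rot: [3.14, -0.001, 0.2]
wrist_force: [-0.1, -0.7, 0.4]
finger_gap: 29.9
finger_force: 0.0
```

move_arm:
  moves:
    - [0,0,0,0]
    - [0,0,0,0]
    - [0,0,0,0]
    - [0,0,0,0]
    - [0,0,-0.02,0]
    - [0,0,-0.05,0]
    - [0,0,-0.08,0]
    - [0,0,-0.112,0]
    - [0,0,-0.112,0]
    - [0,0,-0.112,0]
  jaw: 0.0

```text
clock: 38.55
eef_pos: [386.7, -338.5, 150.0]
eef_rot: [3.141, -0.0, 0.2]
wrist_force: [-0.8, -0.2, -1.0]
finger_gap: 13.7
finger_force: 20.0
```

```bash
python3 - <<'E'
from h import *
go0(530.6,17.7,150,.2)
E
```

```text
shift [ 2.117e-01 -3.206e-01 -1.000e-04] turn -0.0003 at [ 386.7 -338.5  150. ] yaw 0.2 t 38.5
```

move_arm:
  moves:
    - [0.023,-0.035,0,0]
    - [0.047,-0.071,0,0]
    - [0.071,-0.107,0,0]
    - [0.094,-0.142,0,0]
    - [0.118,-0.178,0,0]
    - [0.141,-0.214,0,0]
    - [0.165,-0.249,0,0]
    - [0.188,-0.285,0,0]
    - [0.212,-0.3205,0,0]
    - [0.212,-0.3205,0,0]
    - [0.212,-0.3205,0,0]
    - [0.212,-0.3205,0,0]

```text
clock: 39.75
eef_pos: [530.3, 16.8, 149.2]
eef_rot: [-3.141, 0.001, 0.199]
wrist_force: [-0.5, -0.3, 0.5]
finger_gap: 13.6
finger_force: 20.0
```

```bash
python3 - <<'E'
from h import *
go0(530.6,17.7,48,.2)
c=viewer.camera('wrist'); tops(c)
E
```

```text
shift [ 0.0006 -0.0008  0.1012] turn -0.001 at [530.3  16.8 149.2] yaw 0.199 t 39.8
332 mid [606.4 -31.  115. ] [13.  13.   6.9] ztop 117.0
299 mid [592.9  31.5 115.8] [12.7 12.5  4.1] ztop 117.1
321 mid [567.8  -5.9 115. ] [12.9 12.7  7.3] ztop 117.0
337 mid [543.6 -43.3 114.3] [12.9 12.5  7.1] ztop 116.9
```

move_arm:
  moves:
    - [0.0005,-0.001,0.02,0]
    - [0.0005,-0.001,0.035,0]
    - [0.0005,-0.001,0.042,0]
    - [0.0005,-0.001,0.049,0]
    - [0.0005,-0.001,0.056,0]
    - [0.0005,-0.001,0.063,0]
    - [0.0005,-0.001,0.07,0]
    - [0.0005,-0.001,0.08,0]
    - [0.0005,-0.001,0.09,0]
    - [0.0005,-0.001,0.097,0]
    - [0.0005,-0.001,0.101,0]
    - [0.0005,-0.001,0.103,0]

```text
clock: 41.0
eef_pos: [531.7, 18.7, 48.0]
eef_rot: [3.141, -0.001, 0.2]
wrist_force: [-6.7, -1.7, 20.4]
finger_gap: 13.9
finger_force: 20.0
```

move_arm:
  moves:
    - [0,0,0,0]
    - [0,0,0,0]

```text
clock: 41.2
eef_pos: [531.8, 18.7, 48.0]
eef_rot: [3.141, -0.001, 0.2]
wrist_force: [-4.1, -2.4, 12.2]
finger_gap: 13.6
finger_force: 20.0
```

move_arm:
  moves:
    - [0,0,0,0]
    - [0,0,0,0]
    - [0,0,0,0]
    - [0,0,-0.04,0]
    - [0,0,-0.08,0]
    - [0,0,-0.12,0]
    - [0,0,-0.16,0]
    - [-0.04,0,-0.16,0]
    - [-0.04,0,-0.16,0]
    - [-0.04,0,-0.16,0]
  jaw: 0.03

```text
clock: 42.2
eef_pos: [492.0, 10.9, 207.2]
eef_rot: [-3.142, -0.001, 0.2]
wrist_force: [0.4, -0.2, 0.1]
finger_gap: 30.1
finger_force: 0.0
```

```bash
python3 - <<'E'
from h import *
go0(480,303,207,.2)
c=viewer.camera('wrist'); tops(c)
c=viewer.camera('scene'); knob(c,112,128,(491,303))
E
```

```text
shift [ 0.0462 -0.2887  0.0003] turn -0.0004 at [492.   10.9 207.2] yaw 0.2 t 42.2
229 mid [606.  -30.8 115.5] [12.9 12.7  5. ] ztop 117.2
229 mid [592.5  31.4 115.6] [13.1 12.8  6.3] ztop 117.2
210 mid [567.3  -5.8 114.9] [12.6 12.6  6.5] ztop 117.5
205 mid [530.8  19.  115.2] [12.6 12.6  5.9] ztop 117.3
210 mid [543.2 -43.4 115.1] [12.4 12.6  6.4] ztop 117.2
35 mid [496.  300.  117.9] ext [26.  26.4 10.2] uv 307.0 165.3 [45. 41. 41.]
```

All five swabs are home, with their tops at 117 as a seated handle reads. The cover hasn't moved on the mat, so I fetch it.

move_arm:
  moves:
    - [0.008,-0.04,0,0]
    - [0.016,-0.08,0,0]
    - [0.024,-0.12,0,0]
    - [0.032,-0.16,0,0]
    - [0.04,-0.2,0,0]
    - [0.048,-0.24,0,0]
    - [0.058,-0.286,0,0]
    - [0.058,-0.286,0,0]
    - [0.058,-0.286,0,0]
    - [0.058,-0.286,0,0]
  jaw: 0.06

```text
clock: 43.3
eef_pos: [492.4, 302.1, 206.6]
eef_rot: [3.141, 0.001, 0.199]
wrist_force: [1.2, -0.0, -0.2]
finger_gap: 60.2
finger_force: 0.0
```

```bash
python3 - <<'E'
from h import *
go0(492.1,302.7,58,.2)
c=viewer.camera('wrist'); knob(c,112,128,(491,303))
E
```

```text
shift [-0.     -0.0007  0.1486] turn -0.0007 at [492.4 302.1 206.6] yaw 0.199 t 43.3
726 mid [491.  302.6 118.6] ext [25.3 25.4 12.6] uv 275.9 207.7 [56. 43. 37.]
```

move_arm:
  moves:
    - [0,0,0.04,0]
    - [0,0,0.08,0]
    - [0,0,0.11,0]
    - [0,0,0.13,0]
    - [0,0,0.142,0]
    - [0,0,0.148,0]
    - [0,0,0.148,0]
    - [0,0,0.148,0]

```text
clock: 44.15
eef_pos: [492.7, 302.8, 60.1]
eef_rot: [-3.141, -0.002, 0.2]
wrist_force: [1.3, 0.3, -0.0]
finger_gap: 60.0
finger_force: 0.0
```

move_arm:
  moves:
    - [0,0,0,0]
    - [0,0,0,0]
    - [0,0,0,0]
    - [0,0,0,0]
    - [0,0,0,0]
    - [0,0,0,0]
  jaw: 0.0
  squeeze: 30

```text
clock: 44.75
eef_pos: [492.2, 302.6, 59.1]
eef_rot: [3.141, -0.0, 0.2]
wrist_force: [0.0, -0.9, 0.9]
finger_gap: 25.1
finger_force: 30.0
```

move_arm:
  moves:
    - [0,0,-0.01,0]
    - [0,0,-0.03,0]
    - [0,0,-0.06,0]
    - [0,0,-0.1,0]
    - [0,0,-0.135,0]
    - [0,0,-0.15,0]
    - [0,0,-0.15,0]
    - [0,0,-0.15,0]

```text
clock: 45.55
eef_pos: [491.8, 302.5, 208.4]
eef_rot: [3.141, 0.001, 0.2]
wrist_force: [-0.6, -0.8, -2.0]
finger_gap: 25.5
finger_force: 30.0
```

```bash
python3 - <<'E'
from h import *
go0(569,-7,205,.2)
E
```

```text
shift [0.0142 0.3187 0.0034] turn -0.0002 at [491.8 302.5 208.4] yaw 0.2 t 45.5
```

move_arm:
  moves:
    - [0.001,0.025,0,0]
    - [0.003,0.06,0,0]
    - [0.005,0.1,0,0]
    - [0.006,0.14,0,0]
    - [0.008,0.18,0,0]
    - [0.01,0.22,0,0]
    - [0.012,0.26,0,0]
    - [0.013,0.29,0,0]
    - [0.014,0.31,0,0]
    - [0.014,0.3187,0,0]
    - [0.014,0.3187,0,0]
    - [0.014,0.3187,0,0]

```text
clock: 46.75
eef_pos: [568.7, -6.1, 208.5]
eef_rot: [-3.141, 0.001, 0.2]
wrist_force: [0.5, -0.3, -3.1]
finger_gap: 25.6
finger_force: 30.0
```

move_arm:
  moves:
    - [0,0,0,0]
    - [0,0,0,0]

```text
clock: 46.95
eef_pos: [569.0, -6.0, 209.1]
eef_rot: [-3.142, -0.0, 0.201]
wrist_force: [0.1, -0.5, -2.1]
finger_gap: 25.5
finger_force: 30.0
```

```bash
python3 - <<'E'
from h import *
go0(569,-7,96,.2)
E
```

```text
shift [-0.0002  0.0009  0.1131] turn 0.0009 at [569.   -6.  209.1] yaw 0.201 t 47.0
```

move_arm:
  moves:
    - [0,0.0007,0.02,0]
    - [0,0.0007,0.03,0]
    - [0,0.0007,0.037,0]
    - [0,0.0007,0.044,0]
    - [0,0.0007,0.052,0]
    - [0,0.0007,0.06,0]
    - [0,0.0007,0.066,0]
    - [0,0.0007,0.072,0]
    - [0,0.0007,0.078,0]
    - [0,0.0007,0.084,0]
    - [0,0.0007,0.084,0]

```text
clock: 48.05
eef_pos: [568.8, -7.6, 124.1]
eef_rot: [-3.141, 0.001, 0.2]
wrist_force: [-0.1, 0.8, -2.0]
finger_gap: 25.3
finger_force: 30.0
```

move_arm:
  moves:
    - [0,0,0.006,0]
    - [0,0,0.012,0]
    - [0,0,0.018,0]
    - [0,0,0.022,0]
    - [0,0,0.025,0]
    - [0,0,0.026,0]
    - [0,0,0.026,0]

```text
clock: 48.75
eef_pos: [569.2, -7.6, 99.0]
eef_rot: [-3.142, 0.0, 0.2]
wrist_force: [0.7, -0.3, -2.2]
finger_gap: 25.9
finger_force: 30.0
```

move_arm:
  moves:
    - [0,0,0.001,0]
    - [0,0,0.002,0]
    - [0,0,0.003,0]
    - [0,0,0.003,0]
    - [0,0,0.003,0]

```text
clock: 49.25
eef_pos: [569.3, -7.7, 96.2]
eef_rot: [3.141, -0.0, 0.2]
wrist_force: [0.8, -1.0, -1.2]
finger_gap: 25.6
finger_force: 30.0
```

move_arm:
  moves:
    - [0,0,0,0]
    - [0,0,0,0]
    - [0,0,0,0]
    - [0,0,0,0]
    - [0,0,0,0]
  jaw: 0.06

```text
clock: 49.75
eef_pos: [569.2, -7.6, 96.1]
eef_rot: [-3.142, -0.0, 0.2]
wrist_force: [0.7, 0.0, -0.0]
finger_gap: 59.0
finger_force: 0.0
```

move_arm:
  moves:
    - [0,0,-0.04,0]
    - [0,0,-0.08,0]
    - [0,0,-0.1,0]
    - [-0.03,0.0,-0.1,0]
    - [-0.06,0.0,-0.1,0]
    - [-0.065,0.0,-0.1,0]
    - [-0.065,0.0,-0.1,0]
    - [-0.065,0.0,-0.1,0]
  jaw: 0.06

```text
clock: 50.55
eef_pos: [506.2, -20.4, 196.2]
eef_rot: [3.142, -0.0, 0.2]
wrist_force: [0.2, -0.1, 0.3]
finger_gap: 59.8
finger_force: 0.0
```

```bash
python3 - <<'E'
from h import *
c=viewer.camera('wrist'); np.savez('wrist9.npz',**{k:np.array(v) for k,v in c.items()}); w=cloud(c); knob(c,150,170,(569,-7)); print(manip.read_state()['eef_pos'])
p=w[(abs(w[...,2]-124.5)<8)&(np.hypot(w[...,0]-569,w[...,1]+7)<65)]; A=np.c_[p[:,:2]-[569,-7],np.ones(len(p))]; 
for _ in range(3):
    k=np.linalg.lstsq(A,p[:,2],rcond=None)[0]; r=abs(A@k-p[:,2])<2; A,p=A[r],p[r]
print('top plane',k.round(4))
H=hsv(c)
for b in blobs((H[...,0]>50)&(H[...,0]<85)&(H[...,1]>100)&(w[...,2]>30),100): print('green',b.sum(),((w[b].min(0)+w[b].max(0))/2).round(1),np.ptp(w[b],0).round(1),np.median(w[b][:,2]).round(1))
cv2.imwrite('pics/w9.png',c['frame'])
E
```

```text
1115 mid [567.8  -7.5 159.3] ext [25.3 25.5  5.1] uv 276.6 131.9 [93. 73. 65.]
[506.20694086 -20.39711693 195.95400891]
top plane [1.000000e-04 2.000000e-04 1.240274e+02]
green 105 [443.2  13.4  41.6] [22.5 27.7  3.5] 41.7
green 538 [450.9 -31.2  58. ] [26.6 25.9 13. ] 61.8
```

View pics/w9.png

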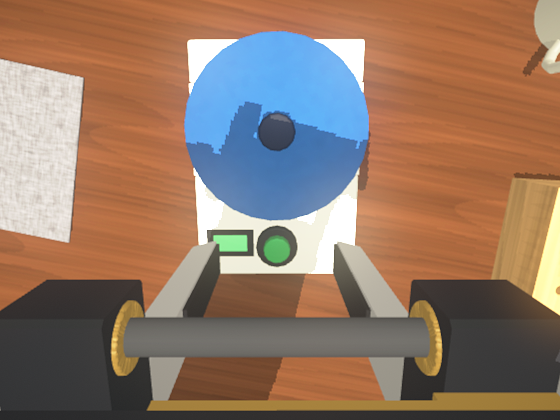

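The cover is centred (knob at (277,132)) and level. The button is at (277,248), which measures (450.9,-31.2) with its top near 62 mm. I'll press it with shut fingers, slightly towards the front to stay clear of the cover.

move_arm:
  moves:
    - [-0.03,0,0,0]
    - [-0.062,0,0,0]
    - [-0.062,0,0.04,0]
    - [-0.062,0,0.08,0]
    - [-0.062,0,0.12,0]
    - [-0.062,0,0.145,0]
    - [-0.062,0,0.15,0]
    - [-0.062,0,0.15,0]
    - [-0.062,0,0.15,0]
  jaw: 0.0

```text
clock: 51.5
eef_pos: [445.8, -32.9, 47.3]
eef_rot: [3.141, -0.002, 0.2]
wrist_force: [-0.0, 0.7, 0.3]
finger_gap: 0.4
finger_force: 0.0
```

move_arm:
  moves:
    - [0,0,0.006,0]
    - [0,0,0.012,0]
    - [0,0,0.017,0]
    - [0,0,0.019,0]
    - [0,0,0.021,0]
    - [0,0,0.022,0]
    - [0,0,0.022,0]

```text
clock: 52.2
eef_pos: [444.6, -32.8, 24.1]
eef_rot: [-3.141, 0.0, 0.2]
wrist_force: [-3.3, -0.3, 3.3]
finger_gap: 0.6
finger_force: 1.6
```

move_arm:
  moves:
    - [0,0,0.001,0]
    - [0,0,0.002,0]
    - [0,0,0.003,0]
    - [0,0,0.004,0]
    - [0,0,0.004,0]
    - [0,0,0.004,0]

```text
clock: 52.8
eef_pos: [444.9, -32.8, 21.0]
eef_rot: [3.141, -0.0, 0.2]
wrist_force: [-10.0, 2.5, 20.9]
finger_gap: 0.5
finger_force: 10.5
```

The force suggests the button bottomed out, but I was off-centre and may have caught the bezel. I'll lift, centre over the button and press again.

move_arm:
  moves:
    - [0,0,-0.01,0]
    - [0,0,-0.015,0]
    - [0.005,0,-0.015,0]
    - [0.005,0,-0.015,0]
    - [0.005,0,-0.004,0]
    - [0.005,0,-0.002,0]
    - [0.005,0,0.0,0]
    - [0.005,0,0.0,0]
    - [0.005,0,0.0,0]

```text
clock: 53.7
eef_pos: [450.0, -31.8, 20.9]
eef_rot: [3.141, -0.001, 0.2]
wrist_force: [-6.6, 0.8, 25.8]
finger_gap: 0.3
finger_force: 12.9
```

move_arm:
  moves:
    - [0,0,0.001,0]
    - [0,0,0.002,0]
    - [0,0,0.002,0]
    - [0,0,0.002,0]

```text
clock: 54.1
eef_pos: [450.2, -31.8, 20.4]
eef_rot: [3.141, -0.001, 0.2]
wrist_force: [-18.3, 2.5, 50.6]
finger_gap: 0.3
finger_force: 25.5
```

```bash
python3 - <<'E'
from h import *
s=manip.read_state(); print(s['eef_pos'],s['wrist_force'])
c=viewer.camera('scene'); cv2.imwrite('pics/s10.png',cv2.resize(c['frame'][170:280,190:320],None,fx=5,fy=5,interpolation=cv2.INTER_CUBIC))
E
```

```text
[450.21119592 -31.83972462  20.38260146] [-18.25539121   2.51356165  50.59871514]
```

View pics/s10.png

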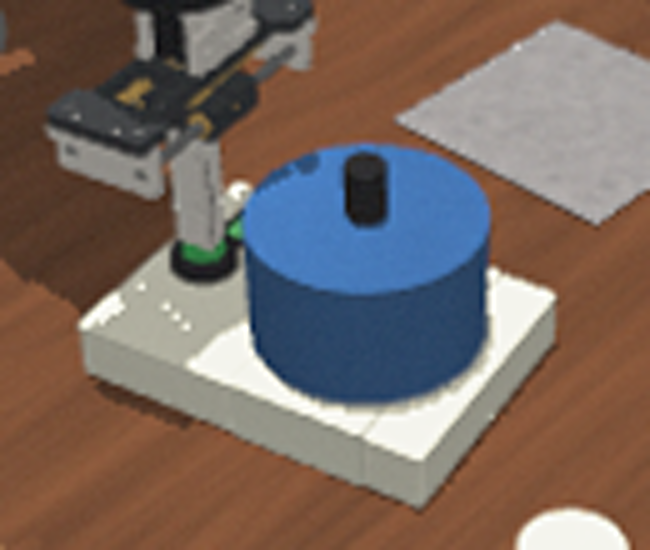

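The fingers are on the centre of the green button at crop (205,248) and it's against its hard stop. The cover is still level. Now I retreat.

move_arm:
  moves:
    - [0,0,-0.01,0]
    - [0,0,-0.04,0]
    - [-0.02,0,-0.08,0]
    - [-0.04,0,-0.12,0]
    - [-0.06,0,-0.16,0]
    - [-0.06,0,-0.18,0]
    - [-0.06,0,-0.18,0]
    - [-0.06,0,-0.18,0]
    - [-0.06,0,-0.18,0]
    - [-0.06,0,-0.18,0]

```text
clock: 55.15
eef_pos: [390.5, -43.6, 196.7]
eef_rot: [-3.141, 0.002, 0.2]
wrist_force: [0.2, 0.1, 0.1]
finger_gap: 0.3
finger_force: 0.0
```

```bash
python3 - <<'E'
from h import *
c=viewer.camera('wrist'); w=cloud(c); knob(c,150,170,(569,-7)); H=hsv(c)
for b in blobs((H[...,0]>50)&(H[...,0]<85)&(H[...,1]>100)&(w[...,2]>50),30): print('green z',np.median(w[b][:,2]).round(1))
c=viewer.camera('top'); w=cloud(c)
p=w[(abs(w[...,2]-124.5)<8)&(np.hypot(w[...,0]-571,w[...,1]+6)<90)]; print('cover top',((p.min(0)+p.max(0))/2).round(1),np.nanmedian(p[:,2]))
s=manip.read_state(); print(s['clock'],s['wrist_force'].round(1))
E
```

```text
green z 61.9
cover top [571.5  -6.4 124.5] 124.72662172131254
55.25 [0.1 0.  0.1]
```

The button is back out (61.9 mm) and the cover is in place, so I hand in.

```bash
python3 -c "
from cell import manip
print(manip.sign_off())"
```

```text
the job is handed in; nothing more can be done
None
```

I handed the job in with all five swabs home in the block, the cover level on the incubator's deck, and the start button pressed fully and back out; sign-off returned no verdict.

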